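Load and centre the sample carrier on the turntable, then start it from the guarded button

TASK

Stand every sample jar upright in a well of the round wooden carrier and fill the remaining wells with steel dummy weights so that it balances; and, without lifting the carrier, tap it at its edge, now from one side and now from the other as needed, until it stands centred inside the red ring on the turntable, with bare metal showing all round between carrier and ring. Only when it is loaded and centred, flip the yellow guard of the start box up until it stays by itself, press the red button fully down, and close the guard again. Leave the jug and the brush where they are.

Things in the scene. Friction and masses are not known exactly. Their poses are not given: they have to be found in the camera images.
- mark (a point): Centre of the red ring, on the top face of the fixed turntable. The turntable is a flat aluminium disc, 340 mm diameter, top face 30 mm above the bench; it does not turn during the job. The red ring is painted on it: inner diameter 220 mm, outer 234 mm.
- carrier: Loose round wooden carrier, a disc 210 mm diameter and 30 mm thick with a plain vertical edge, lying on the turntable; about 0.7 kg empty; slides when pushed at its edge and stops when the push stops. Origin at the centre of its underside, z up. On its top are three round wells at 48 mm from its centre, 120 degrees apart: open steel collars 15 mm high, 66 mm inner and 72 mm outer diameter. It is centred when it lies inside the red ring, within 5 mm of its centre.
- well0 (a point): Centre of the floor of well 0 of the carrier (on the disc's top face, 30 mm above the carrier's underside; the steel collar rises 15 mm above this point). Any jar may go in any well.
- well1 (a point): Centre of the floor of well 1 of the carrier (on the disc's top face, 30 mm above the carrier's underside; the steel collar rises 15 mm above this point). Any jar may go in any well.
- well2 (a point): Centre of the floor of well 2 of the carrier (on the disc's top face, 30 mm above the carrier's underside; the steel collar rises 15 mm above this point). Any jar may go in any well.
- jar0_mid (a point): Cork-stoppered round sample jar of amber glass with a paper label, 78 mm tall: body 54 mm diameter up to 55 mm, neck 44 mm, cork 40 mm diameter from 63 to 78 mm. About 0.18 kg. Point at its centre, half-way up (39 mm above its underside), z axis up along the jar. One or two of the three jars may be missing (None).
- jar1_mid (a point): Cork-stoppered round sample jar of green glass with a paper label, 78 mm tall: body 54 mm diameter up to 55 mm, neck 44 mm, cork 40 mm diameter from 63 to 78 mm. About 0.18 kg. Point at its centre, half-way up (39 mm above its underside), z axis up along the jar. One or two of the three jars may be missing (None).
- jar2_mid (a point): Cork-stoppered round sample jar of clear glass with a paper label, 78 mm tall: body 54 mm diameter up to 55 mm, neck 44 mm, cork 40 mm diameter from 63 to 78 mm. About 0.18 kg. Point at its centre, half-way up (39 mm above its underside), z axis up along the jar. One or two of the three jars may be missing (None).
- dummy0_mid (a point): Dark steel dummy weight with a blue cap, of the same shape and size as a jar and about the same weight (78 mm tall, 54 mm diameter up to 55 mm, cap 40 mm diameter); both dummies are always there. It fills a well that has no jar; a dummy that is not needed stays on the bench. Point at its centre, half-way up (39 mm above its underside), z axis up.
- dummy1_mid (a point): Dark steel dummy weight with a blue cap, of the same shape and size as a jar and about the same weight (78 mm tall, 54 mm diameter up to 55 mm, cap 40 mm diameter); both dummies are always there. It fills a well that has no jar; a dummy that is not needed stays on the bench. Point at its centre, half-way up (39 mm above its underside), z axis up.
- control: Fixed green start box, open-topped, 130 mm (its x) by 110 mm (its y) by 60 mm tall, covered by the yellow guard. Origin at the centre of its underside; its x axis points horizontally from the guard's front (free) edge to its hinge edge.
- guard (a joint): Angle of the yellow guard (130 x 110 x 6 mm flap covering the whole box), rad: 0 closed, growing as its front edge swings up and over toward the box's +x side, 1.57 upright, 1.9 fully open. A stiff friction hinge (about 0.13 N m): it stays where it is left.
- guard_hinge (a point): Middle of the guard's hinge line, which runs along the box's y axis at the box's +x top edge (60.5 mm above the bench).
- guard_grip (a point): Point on the guard's black finger tab, for gripping. The tab is 20 mm (box x) by 14 mm (box y) and rises 36 mm above the guard's outer face; it stands 105 mm from the hinge and 25 mm from the front edge. The point is 24 mm above the outer face, 12 mm below the tab's end. Best pinched across the 14 mm, along the box's y: the tab can then pivot between the fingers as the guard swings.
- start (a joint): Travel of the red start button, m: 0 released, 0.006 fully down; needs 5 N; counts as pressed past 0.0045. Springs back.
- start_top (a point): Centre of the top face of the red start button (36 mm diameter), inside the box, about 39 mm above the bench, beneath the guard.
- jug: Bystander: white plastic measuring jug with a handle, 90 mm diameter, 120 mm tall, standing. Origin at the centre of its underside.
- brush: Bystander: flat hand brush with a wooden handle, roughly 200 mm long, lying on the bench. Origin on its underside.
Not all that is in view belongs to the job. Several things have the shape of the control; the one meant has the colours described above.

How it is judged:
On the way, in this order (a step that is already met when the one before it is completed fails the run):
1. all jars stand in the carrier's wells, the other wells hold dummies, and the carrier is centred in the ring, let go, with the guard still closed (((horizontal distance between jar0_mid and well0 below 0.014 m and z of jar0_mid in the frame of carrier between 0.062 and 0.076 m and angle between jar0_mid's own z axis and vertical below 0.15 rad) or (horizontal distance between jar0_mid and well1 below 0.014 m and z of jar0_mid in the frame of carrier between 0.062 and 0.076 m and angle between jar0_mid's own z axis and vertical below 0.15 rad) or (horizontal distance between jar0_mid and well2 below 0.014 m and z of jar0_mid in the frame of carrier between 0.062 and 0.076 m and angle between jar0_mid's own z axis and vertical below 0.15 rad)) and ((horizontal distance between jar1_mid and well0 below 0.014 m and z of jar1_mid in the frame of carrier between 0.062 and 0.076 m and angle between jar1_mid's own z axis and vertical below 0.15 rad) or (horizontal distance between jar1_mid and well1 below 0.014 m and z of jar1_mid in the frame of carrier between 0.062 and 0.076 m and angle between jar1_mid's own z axis and vertical below 0.15 rad) or (horizontal distance between jar1_mid and well2 below 0.014 m and z of jar1_mid in the frame of carrier between 0.062 and 0.076 m and angle between jar1_mid's own z axis and vertical below 0.15 rad)) and ((horizontal distance between jar2_mid and well0 below 0.014 m and z of jar2_mid in the frame of carrier between 0.062 and 0.076 m and angle between jar2_mid's own z axis and vertical below 0.15 rad) or (horizontal distance between jar2_mid and well1 below 0.014 m and z of jar2_mid in the frame of carrier between 0.062 and 0.076 m and angle between jar2_mid's own z axis and vertical below 0.15 rad) or (horizontal distance between jar2_mid and well2 below 0.014 m and z of jar2_mid in the frame of carrier between 0.062 and 0.076 m and angle between jar2_mid's own z axis and vertical below 0.15 rad)) and ((horizontal distance between jar0_mid and well0 below 0.014 m and z of jar0_mid in the frame of carrier between 0.062 and 0.076 m and angle between jar0_mid's own z axis and vertical below 0.15 rad) or (horizontal distance between jar1_mid and well0 below 0.014 m and z of jar1_mid in the frame of carrier between 0.062 and 0.076 m and angle between jar1_mid's own z axis and vertical below 0.15 rad) or (horizontal distance between jar2_mid and well0 below 0.014 m and z of jar2_mid in the frame of carrier between 0.062 and 0.076 m and angle between jar2_mid's own z axis and vertical below 0.15 rad) or (horizontal distance between dummy0_mid and well0 below 0.014 m and z of dummy0_mid in the frame of carrier between 0.062 and 0.076 m and angle between dummy0_mid's own z axis and vertical below 0.15 rad) or (horizontal distance between dummy1_mid and well0 below 0.014 m and z of dummy1_mid in the frame of carrier between 0.062 and 0.076 m and angle between dummy1_mid's own z axis and vertical below 0.15 rad)) and ((horizontal distance between jar0_mid and well1 below 0.014 m and z of jar0_mid in the frame of carrier between 0.062 and 0.076 m and angle between jar0_mid's own z axis and vertical below 0.15 rad) or (horizontal distance between jar1_mid and well1 below 0.014 m and z of jar1_mid in the frame of carrier between 0.062 and 0.076 m and angle between jar1_mid's own z axis and vertical below 0.15 rad) or (horizontal distance between jar2_mid and well1 below 0.014 m and z of jar2_mid in the frame of carrier between 0.062 and 0.076 m and angle between jar2_mid's own z axis and vertical below 0.15 rad) or (horizontal distance between dummy0_mid and well1 below 0.014 m and z of dummy0_mid in the frame of carrier between 0.062 and 0.076 m and angle between dummy0_mid's own z axis and vertical below 0.15 rad) or (horizontal distance between dummy1_mid and well1 below 0.014 m and z of dummy1_mid in the frame of carrier between 0.062 and 0.076 m and angle between dummy1_mid's own z axis and vertical below 0.15 rad)) and ((horizontal distance between jar0_mid and well2 below 0.014 m and z of jar0_mid in the frame of carrier between 0.062 and 0.076 m and angle between jar0_mid's own z axis and vertical below 0.15 rad) or (horizontal distance between jar1_mid and well2 below 0.014 m and z of jar1_mid in the frame of carrier between 0.062 and 0.076 m and angle between jar1_mid's own z axis and vertical below 0.15 rad) or (horizontal distance between jar2_mid and well2 below 0.014 m and z of jar2_mid in the frame of carrier between 0.062 and 0.076 m and angle between jar2_mid's own z axis and vertical below 0.15 rad) or (horizontal distance between dummy0_mid and well2 below 0.014 m and z of dummy0_mid in the frame of carrier between 0.062 and 0.076 m and angle between dummy0_mid's own z axis and vertical below 0.15 rad) or (horizontal distance between dummy1_mid and well2 below 0.014 m and z of dummy1_mid in the frame of carrier between 0.062 and 0.076 m and angle between dummy1_mid's own z axis and vertical below 0.15 rad)) and horizontal distance between carrier and mark below 0.005 m and height (world z) of carrier below 0.034 m and angle between carrier's own z axis and vertical below 0.05 rad and contact force between the fingers and carrier below 0.3 N and contact force between the fingers and jar0 below 0.3 N and contact force between the fingers and jar1 below 0.3 N and contact force between the fingers and jar2 below 0.3 N and contact force between the fingers and dummy0 below 0.3 N and contact force between the fingers and dummy1 below 0.3 N and value of joint guard below 0.15 rad), for 0.3 s.
2. the guard is up and stays without being held (value of joint guard above 1.3 rad and contact force between the fingers and guard below 0.2 N), for 0.3 s.
3. the start button is pressed fully down with the guard up and the loaded carrier centred (value of joint start above 0.0045 m and value of joint guard above 1.2 rad and ((horizontal distance between jar0_mid and well0 below 0.014 m and z of jar0_mid in the frame of carrier between 0.062 and 0.076 m and angle between jar0_mid's own z axis and vertical below 0.15 rad) or (horizontal distance between jar0_mid and well1 below 0.014 m and z of jar0_mid in the frame of carrier between 0.062 and 0.076 m and angle between jar0_mid's own z axis and vertical below 0.15 rad) or (horizontal distance between jar0_mid and well2 below 0.014 m and z of jar0_mid in the frame of carrier between 0.062 and 0.076 m and angle between jar0_mid's own z axis and vertical below 0.15 rad)) and ((horizontal distance between jar1_mid and well0 below 0.014 m and z of jar1_mid in the frame of carrier between 0.062 and 0.076 m and angle between jar1_mid's own z axis and vertical below 0.15 rad) or (horizontal distance between jar1_mid and well1 below 0.014 m and z of jar1_mid in the frame of carrier between 0.062 and 0.076 m and angle between jar1_mid's own z axis and vertical below 0.15 rad) or (horizontal distance between jar1_mid and well2 below 0.014 m and z of jar1_mid in the frame of carrier between 0.062 and 0.076 m and angle between jar1_mid's own z axis and vertical below 0.15 rad)) and ((horizontal distance between jar2_mid and well0 below 0.014 m and z of jar2_mid in the frame of carrier between 0.062 and 0.076 m and angle between jar2_mid's own z axis and vertical below 0.15 rad) or (horizontal distance between jar2_mid and well1 below 0.014 m and z of jar2_mid in the frame of carrier between 0.062 and 0.076 m and angle between jar2_mid's own z axis and vertical below 0.15 rad) or (horizontal distance between jar2_mid and well2 below 0.014 m and z of jar2_mid in the frame of carrier between 0.062 and 0.076 m and angle between jar2_mid's own z axis and vertical below 0.15 rad)) and ((horizontal distance between jar0_mid and well0 below 0.014 m and z of jar0_mid in the frame of carrier between 0.062 and 0.076 m and angle between jar0_mid's own z axis and vertical below 0.15 rad) or (horizontal distance between jar1_mid and well0 below 0.014 m and z of jar1_mid in the frame of carrier between 0.062 and 0.076 m and angle between jar1_mid's own z axis and vertical below 0.15 rad) or (horizontal distance between jar2_mid and well0 below 0.014 m and z of jar2_mid in the frame of carrier between 0.062 and 0.076 m and angle between jar2_mid's own z axis and vertical below 0.15 rad) or (horizontal distance between dummy0_mid and well0 below 0.014 m and z of dummy0_mid in the frame of carrier between 0.062 and 0.076 m and angle between dummy0_mid's own z axis and vertical below 0.15 rad) or (horizontal distance between dummy1_mid and well0 below 0.014 m and z of dummy1_mid in the frame of carrier between 0.062 and 0.076 m and angle between dummy1_mid's own z axis and vertical below 0.15 rad)) and ((horizontal distance between jar0_mid and well1 below 0.014 m and z of jar0_mid in the frame of carrier between 0.062 and 0.076 m and angle between jar0_mid's own z axis and vertical below 0.15 rad) or (horizontal distance between jar1_mid and well1 below 0.014 m and z of jar1_mid in the frame of carrier between 0.062 and 0.076 m and angle between jar1_mid's own z axis and vertical below 0.15 rad) or (horizontal distance between jar2_mid and well1 below 0.014 m and z of jar2_mid in the frame of carrier between 0.062 and 0.076 m and angle between jar2_mid's own z axis and vertical below 0.15 rad) or (horizontal distance between dummy0_mid and well1 below 0.014 m and z of dummy0_mid in the frame of carrier between 0.062 and 0.076 m and angle between dummy0_mid's own z axis and vertical below 0.15 rad) or (horizontal distance between dummy1_mid and well1 below 0.014 m and z of dummy1_mid in the frame of carrier between 0.062 and 0.076 m and angle between dummy1_mid's own z axis and vertical below 0.15 rad)) and ((horizontal distance between jar0_mid and well2 below 0.014 m and z of jar0_mid in the frame of carrier between 0.062 and 0.076 m and angle between jar0_mid's own z axis and vertical below 0.15 rad) or (horizontal distance between jar1_mid and well2 below 0.014 m and z of jar1_mid in the frame of carrier between 0.062 and 0.076 m and angle between jar1_mid's own z axis and vertical below 0.15 rad) or (horizontal distance between jar2_mid and well2 below 0.014 m and z of jar2_mid in the frame of carrier between 0.062 and 0.076 m and angle between jar2_mid's own z axis and vertical below 0.15 rad) or (horizontal distance between dummy0_mid and well2 below 0.014 m and z of dummy0_mid in the frame of carrier between 0.062 and 0.076 m and angle between dummy0_mid's own z axis and vertical below 0.15 rad) or (horizontal distance between dummy1_mid and well2 below 0.014 m and z of dummy1_mid in the frame of carrier between 0.062 and 0.076 m and angle between dummy1_mid's own z axis and vertical below 0.15 rad)) and horizontal distance between carrier and mark below 0.005 m and height (world z) of carrier below 0.034 m and angle between carrier's own z axis and vertical below 0.05 rad), for 0.1 s.
At the end, for the whole second after the job is handed in: Every jar present stands upright (within 0.15 rad) in a well of the carrier and the other wells hold dummies; the carrier lies flat on the turntable at rest, its centre within 5 mm of the ring's centre; the button is released and the guard closed again (below 0.15 rad) (((horizontal distance between jar0_mid and well0 below 0.014 m and z of jar0_mid in the frame of carrier between 0.062 and 0.076 m and angle between jar0_mid's own z axis and vertical below 0.15 rad) or (horizontal distance between jar0_mid and well1 below 0.014 m and z of jar0_mid in the frame of carrier between 0.062 and 0.076 m and angle between jar0_mid's own z axis and vertical below 0.15 rad) or (horizontal distance between jar0_mid and well2 below 0.014 m and z of jar0_mid in the frame of carrier between 0.062 and 0.076 m and angle between jar0_mid's own z axis and vertical below 0.15 rad)) and ((horizontal distance between jar1_mid and well0 below 0.014 m and z of jar1_mid in the frame of carrier between 0.062 and 0.076 m and angle between jar1_mid's own z axis and vertical below 0.15 rad) or (horizontal distance between jar1_mid and well1 below 0.014 m and z of jar1_mid in the frame of carrier between 0.062 and 0.076 m and angle between jar1_mid's own z axis and vertical below 0.15 rad) or (horizontal distance between jar1_mid and well2 below 0.014 m and z of jar1_mid in the frame of carrier between 0.062 and 0.076 m and angle between jar1_mid's own z axis and vertical below 0.15 rad)) and ((horizontal distance between jar2_mid and well0 below 0.014 m and z of jar2_mid in the frame of carrier between 0.062 and 0.076 m and angle between jar2_mid's own z axis and vertical below 0.15 rad) or (horizontal distance between jar2_mid and well1 below 0.014 m and z of jar2_mid in the frame of carrier between 0.062 and 0.076 m and angle between jar2_mid's own z axis and vertical below 0.15 rad) or (horizontal distance between jar2_mid and well2 below 0.014 m and z of jar2_mid in the frame of carrier between 0.062 and 0.076 m and angle between jar2_mid's own z axis and vertical below 0.15 rad)) and ((horizontal distance between jar0_mid and well0 below 0.014 m and z of jar0_mid in the frame of carrier between 0.062 and 0.076 m and angle between jar0_mid's own z axis and vertical below 0.15 rad) or (horizontal distance between jar1_mid and well0 below 0.014 m and z of jar1_mid in the frame of carrier between 0.062 and 0.076 m and angle between jar1_mid's own z axis and vertical below 0.15 rad) or (horizontal distance between jar2_mid and well0 below 0.014 m and z of jar2_mid in the frame of carrier between 0.062 and 0.076 m and angle between jar2_mid's own z axis and vertical below 0.15 rad) or (horizontal distance between dummy0_mid and well0 below 0.014 m and z of dummy0_mid in the frame of carrier between 0.062 and 0.076 m and angle between dummy0_mid's own z axis and vertical below 0.15 rad) or (horizontal distance between dummy1_mid and well0 below 0.014 m and z of dummy1_mid in the frame of carrier between 0.062 and 0.076 m and angle between dummy1_mid's own z axis and vertical below 0.15 rad)) and ((horizontal distance between jar0_mid and well1 below 0.014 m and z of jar0_mid in the frame of carrier between 0.062 and 0.076 m and angle between jar0_mid's own z axis and vertical below 0.15 rad) or (horizontal distance between jar1_mid and well1 below 0.014 m and z of jar1_mid in the frame of carrier between 0.062 and 0.076 m and angle between jar1_mid's own z axis and vertical below 0.15 rad) or (horizontal distance between jar2_mid and well1 below 0.014 m and z of jar2_mid in the frame of carrier between 0.062 and 0.076 m and angle between jar2_mid's own z axis and vertical below 0.15 rad) or (horizontal distance between dummy0_mid and well1 below 0.014 m and z of dummy0_mid in the frame of carrier between 0.062 and 0.076 m and angle between dummy0_mid's own z axis and vertical below 0.15 rad) or (horizontal distance between dummy1_mid and well1 below 0.014 m and z of dummy1_mid in the frame of carrier between 0.062 and 0.076 m and angle between dummy1_mid's own z axis and vertical below 0.15 rad)) and ((horizontal distance between jar0_mid and well2 below 0.014 m and z of jar0_mid in the frame of carrier between 0.062 and 0.076 m and angle between jar0_mid's own z axis and vertical below 0.15 rad) or (horizontal distance between jar1_mid and well2 below 0.014 m and z of jar1_mid in the frame of carrier between 0.062 and 0.076 m and angle between jar1_mid's own z axis and vertical below 0.15 rad) or (horizontal distance between jar2_mid and well2 below 0.014 m and z of jar2_mid in the frame of carrier between 0.062 and 0.076 m and angle between jar2_mid's own z axis and vertical below 0.15 rad) or (horizontal distance between dummy0_mid and well2 below 0.014 m and z of dummy0_mid in the frame of carrier between 0.062 and 0.076 m and angle between dummy0_mid's own z axis and vertical below 0.15 rad) or (horizontal distance between dummy1_mid and well2 below 0.014 m and z of dummy1_mid in the frame of carrier between 0.062 and 0.076 m and angle between dummy1_mid's own z axis and vertical below 0.15 rad)) and horizontal distance between carrier and mark below 0.005 m and height (world z) of carrier below 0.034 m and angle between carrier's own z axis and vertical below 0.05 rad and linear speed of carrier below 0.02 m/s and value of joint guard below 0.15 rad and value of joint start below 0.002 m); the robot touches nothing.
It fails at once if the jug is moved by more than 30 mm (distance of jug from where it was at the start of the episode above 0.03 m).
It fails at once if the brush is moved by more than 30 mm (distance of brush from where it was at the start of the episode above 0.03 m).
It fails at once if the carrier is lifted off the turntable (height (world z) of carrier above 0.05 m).
Of jar0, jar1, jar2 only 1 to 3 are there at a start; the rules pass over those that are not, and their reading is None.
At some moment in a run one of carrier may be knocked a few centimetres aside while the robot is not near it.
It also fails if it takes over 208 s, if anything falls off the work surface, if the arm or the gripper's body presses on something with over 40 N, if the wrist force passes 120 N, or if a joint passes its speed limit or range.

ROBOT

A 7-joint arm with a two-finger parallel gripper is mounted at the origin on the work surface. World frame = base frame: x ahead of the robot, y to its left, z up, the work surface at z = 0. Lengths are in m, angles in rad, forces in N, time in s.
With the tool pointing down it reaches from about 0.4 to 0.875 m from the base axis. Payload 6.5 kg.
Tool frame: the origin (TCP) lies at the very end of the fingers, on their centre line; the grasp point (between the pads) lies manip.grasp_offset behind it (manip.grasp_offset is the distance from the TCP to the grasp point, in m); z points along the fingers, y is the direction in which the jaws open and shut (so a half turn about z gives the same grasp; the last joint's range is limited). The gripper opens to 88 mm and grips with 3 to 60 N. Pads are 18 mm wide; open, the fingers measure 123 mm over their backs; the gripper's body (75 mm by 187 mm) begins 45 mm behind the grasp point.
Start: joints at [1.132, 0.536, -0.004, 1.538, 0.003, 1.067, -0.071], TCP at [0.237, -0.605, 0.239] pointing down, gripper open.
Joint ranges: [-2.7, 2.7], [-0.37, 2.16], [-1.27, 1.26], [0.24, 2.4], [-1.31, 4.45], [0.19, 1.91], [-2.76, 2.76]. Speed limits (rad/s): [2.39, 2.39, 3.14, 3.14, 3.14, 3.14, 3.14].

INTERFACE

Orientations are given as a unit quaternion [x, y, z, w].
In Python, from cell import manip, viewer, ticket gives the robot as it stands.
- The arm moves only by the tool carry_out, never from a script. Its argument "commands" is one flat list of numbers, 7 for each row, row after row: the shift along the world's x, y, z in cm, then the turn, a rotation vector about the world's x, y, z in degrees, then the gripper's target within -1 to 1 (shut at 1, half-way at 0, fully open at -1). A call has 1 to 10 rows; each row shifts and turns the commanded pose from where the row before left it; what a row does not reach is not made up. A row lasts 1/10 s, in which the tool goes at most 50 mm and 8.59 degrees, less where a joint would pass 70% of its speed; a pose out of reach is approached as far as the arm can. A call with a gripper value outside its range is refused whole. The fingers move at their own pace and stop on an object; the grip force is fixed at half the most. Time passes only in rows, so rows that do not move let the fingers close. It gives the time, the measured TCP pose, the force and the opening at its end, in the units of the state.
- manip.get_state(): the state, without advancing time (a new reading comes with each control period).
- viewer.grab_frame(name): name is "scene" or "side" or "wrist"; returns the picture (400x640x3 uint8, red, green, blue); there is no depth.
- viewer.camera_params(name): a dict with "vfov" (degrees; the focal length in pixels is half the picture's height over the tangent of half this angle, whatever the lens; pixels are square), "cx", "cy" (the principal point, pixels), "pose" (4x4, takes a point from camera to world coordinates). Camera axes: x right, y up, looking along -z (the intrinsics and any distortion apply to the point x, -y, -z); pixel columns grow to the right and rows downward; lengths in m; the calibration is good to about 2 mm. A picture is of the moment at which its call begins: read the wrist's pose just before it. camera_params takes no time and is no camera call; for the wrist camera it gives the pose at the moment of the call.
- ticket.job_done(): hands the job in, once; it reports no verdict.
The state is a dict: "time_s": time; "joints": joint angles; "joint_vel": joint speeds; "effort": joint torques, N m; "position": TCP position; "orientation": TCP orientation; "ft_force": force on the tool from outside, world axes, zero at the start; "ft_torque": the same for the moment, N m; "gripper_width": finger opening in m.
Only numpy, scipy, OpenCV 4.12 (cv2) and the standard library are available. Lean on these libraries where they do the work, as an engineer would, in place of code of your own. Each camera call takes 0.05 s, during which the arm holds its last target.

## Working session

There is one attempt and no reset: what is moved stays moved. The work goes in short steps, Python scripts to look and compute and a tool call to move; the robot and the scene stay as the last step left them, time stands still between calls to the robot, and variables do not carry over. Pictures are saved under pics/ and viewed, and the job is handed in when it is done.

Besides the shell and the picture viewer there is one more tool, called as name(argument=value, ...) on one line, values as JSON. carry_out: Moves the arm, as the interface text tells. Its arguments: {"type":"object","properties":{"commands":{"type":"array","items":{"type":"number"}}},"required":["commands"]}

```bash
ls; mkdir -p pics
python3 - <<'E'
from cell import manip, viewer, ticket
import cv2
s=manip.get_state(); print({k:(v if not hasattr(v,'tolist') else v) for k,v in s.items()}); print(manip.grasp_offset)
for n in ["scene","side","wrist"]:
    p=viewer.camera_params(n); print(n,p)
    im=viewer.grab_frame(n); cv2.imwrite(f"pics/{n}0.png",im[:,:,::-1])
E
```

```text
pics
{'time_s': 0.0, 'joints': array([ 1.13177525,  0.53719727, -0.00443265,  1.53886565,  0.00257002,
        1.06726783, -0.07119746]), 'joint_vel': array([-0.00062472, -0.00013037,  0.00015635, -0.00022539,  0.00171982,
        0.00045285, -0.00031029]), 'effort': array([-5.07418699e-04, -5.70988834e+01,  9.90263633e-01, -2.51609159e+01,
       -5.63306082e-02,  1.79873861e-02,  2.37789764e-04]), 'position': array([ 0.23652549, -0.60478359,  0.23782187]), 'orientation': array([ 9.82670359e-01,  1.85359693e-01, -2.11304715e-04, -8.40063252e-04]), 'ft_force': array([-0.26495515, -0.86988895,  0.17717846]), 'ft_torque': array([-0.0409992 , -0.03728566,  0.0020577 ]), 'gripper_width': 0.08809331801525414}
0.0187
scene {'vfov': 53.33490748342022, 'cx': 323.856570510903, 'cy': 198.64843334564742, 'pose': array([[ 0.06199745, -0.81929884,  0.57000503,  1.19178041],
       [ 0.99804248,  0.05559244, -0.02864758, -0.11125833],
       [-0.00821704,  0.57066531,  0.82114163,  1.09304699],
       [ 0.        ,  0.        ,  0.        ,  1.        ]])}
side {'vfov': 54.65804933424847, 'cx': 317.4329118143422, 'cy': 203.90223849490843, 'pose': array([[-0.99611001,  0.05719889, -0.0670309 ,  0.41411324],
       [-0.08759796, -0.72532401,  0.68281159,  0.80312558],
       [-0.00956305,  0.68602723,  0.72751301,  0.99733547],
       [ 0.        ,  0.        ,  0.        ,  1.        ]])}
wrist {'vfov': 63.62418953349044, 'cx': 320.16451509391635, 'cy': 194.40491848923716, 'pose': array([[ 0.36406717,  0.88126021,  0.30138934,  0.31602089],
       [-0.93136858,  0.34543835,  0.11499959, -0.57431837],
       [-0.00276687, -0.32257214,  0.94654084,  0.38462712],
       [ 0.        ,  0.        ,  0.        ,  1.        ]])}
```

View pics/scene0.png

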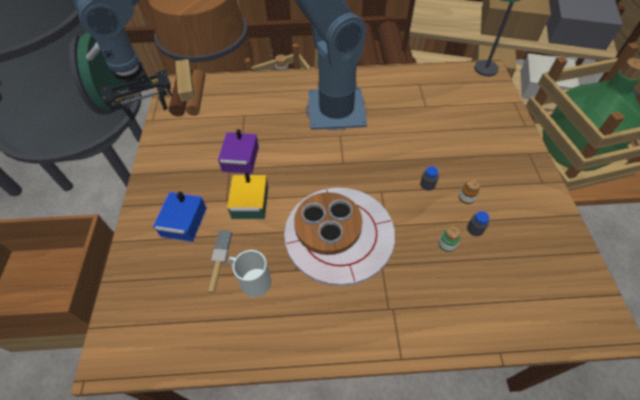

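View pics/side0.png

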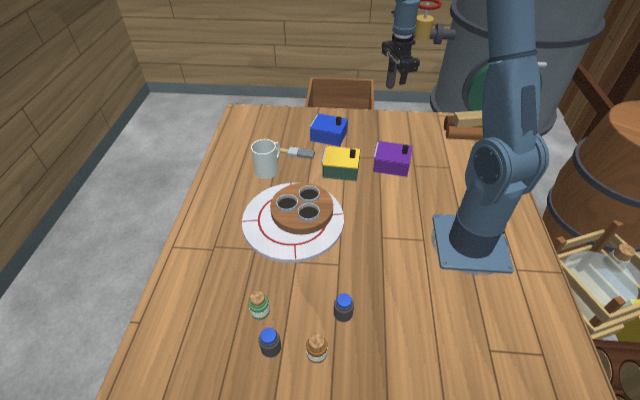

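View pics/wrist0.png

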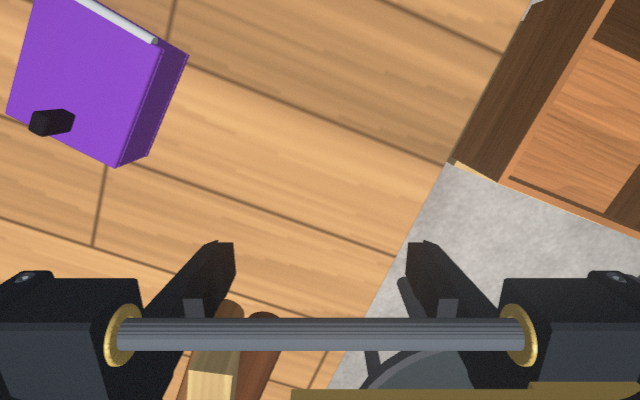

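```bash
cat > h.py <<'E'
import numpy as np, cv2
from cell import manip, viewer, ticket
def cam(n): return viewer.camera_params(n)
def ray(p,u,v):
    f=200/np.tan(np.radians(p['vfov'])/2)
    d=np.array([(u-p['cx'])/f,-(v-p['cy'])/f,-1.0]); P=np.array(p['pose'])
    return P[:3,3],P[:3,:3]@d
def onplane(p,u,v,z):
    o,d=ray(p,u,v); return o+d*(z-o[2])/d[2]
def proj(p,X):
    f=200/np.tan(np.radians(p['vfov'])/2); P=np.array(p['pose'])
    c=P[:3,:3].T@(np.asarray(X)-P[:3,3]); return p['cx']+f*c[0]/-c[2], p['cy']-f*c[1]/-c[2]
def grab(n,name=None):
    p=cam(n); im=viewer.grab_frame(n)[:,:,::-1].copy()
    if name: cv2.imwrite(f"pics/{name}.png",im)
    return p,im
def blobs(mask,amin=20):
    k,l,st,c=cv2.connectedComponentsWithStats(mask.astype(np.uint8))
    return [(c[i],st[i]) for i in range(1,k) if st[i][4]>=amin]
def hsv(im): return cv2.cvtColor(im,cv2.COLOR_BGR2HSV)
E
python3 - <<'E'
import cv2,numpy as np
from h import *
a=cv2.imread('pics/scene0.png'); b=cv2.imread('pics/side0.png')
A=cv2.resize(a[150:260,410:510],None,fx=4,fy=4,interpolation=cv2.INTER_CUBIC)
B=cv2.resize(b[280:370,240:360],None,fx=4,fy=4,interpolation=cv2.INTER_CUBIC)[:360,:380]
C=cv2.resize(b[110:190,300:420],None,fx=3.3,fy=3.3,interpolation=cv2.INTER_CUBIC)
o=np.zeros((600,800,3),np.uint8);o[:440,:400]=A;o[:360,400:780]=B
cv2.imwrite('pics/crop0.png',o); 
S=cv2.resize(a[110:300,150:410],None,fx=3,fy=3,interpolation=cv2.INTER_CUBIC);cv2.imwrite('pics/crop1.png',S)
for n,im in(('scene',a),('side',b)):
    p=cam(n);H=hsv(im)
    print(n)
    m=(abs(H[...,0].astype(int)-113)<10)&(H[...,1]>170)&(H[...,2]>110)
    for c,s in blobs(m,15): print('blue',c,s, onplane(p,*c,.075))
    m=(abs(H[...,0].astype(int)-25)<6)&(H[...,1]>190)&(H[...,2]>180)
    for c,s in blobs(m,60):
        print('yel',c,s, onplane(p,*c,.066))
E
```

```text
scene
blue [431.60526316 171.57894737] [427 167  10  10  76] [0.40165382 0.28122516 0.075     ]
blue [178.70798898 211.92011019] [ 155  193   47   40 1089] [ 0.50434233 -0.52105489  0.075     ]
blue [481.68627451 217.18627451] [476 212  12  11 102] [0.58488245 0.39314813 0.075     ]
yel [246.68821689 191.24400417] [228 176  37  32 959] [ 0.4334941  -0.31912492  0.066     ]
side
blue [328.03881279 124.26027397] [311 115  36  19 438] [ 0.49509467 -0.50895387  0.075     ]
blue [344.21052632 296.63157895] [341 294   8   7  19] [0.39799707 0.27085372 0.075     ]
blue [265.5        333.48333333] [261 329  11  12  60] [0.58928013 0.38997289 0.075     ]
```

View pics/crop0.png

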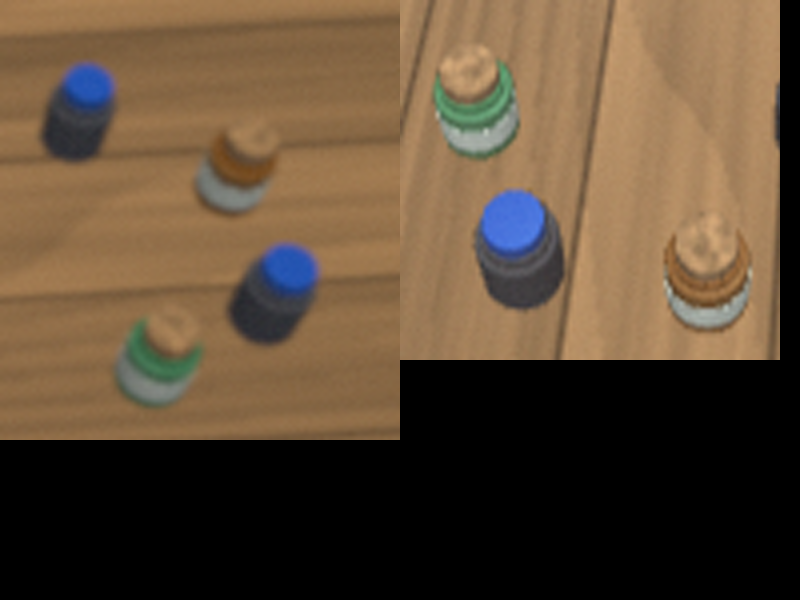

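View pics/crop1.png

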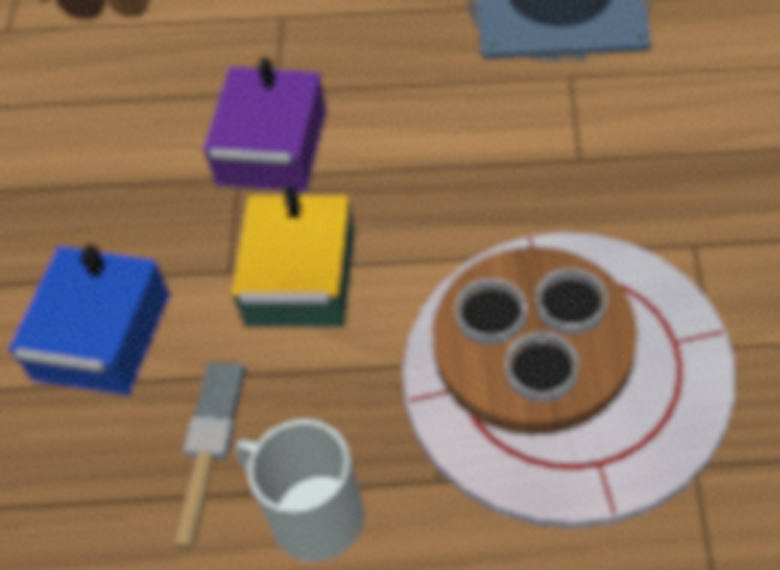

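```bash
cat >> h.py <<'E'
def fitcircle(P,R=None,it=6):
    P=np.asarray(P)[:,:2]; w=np.ones(len(P),bool)
    for _ in range(it):
        A=np.c_[2*P[w],np.ones(w.sum())]; b=(P[w]**2).sum(1)
        x=np.linalg.lstsq(A,b,rcond=None)[0]; c=x[:2]; r=np.sqrt(x[2]+c@c)
        if R:
            from scipy.optimize import least_squares
            c=least_squares(lambda q:np.hypot(*(P[w]-q).T)-R,c,loss='soft_l1',f_scale=.002).x; r=R
        e=abs(np.hypot(*(P-c).T)-r); w=e<max(2.5*np.median(e),.0015)
    return c,r,np.median(e),w.sum()
E
python3 - <<'E'
from h import *
for n in('scene','side'):
    im=cv2.imread(f'pics/{n}0.png');p=cam(n);H=hsv(im).astype(int);print(n)
    m=(H[...,1]<60)&(H[...,2]>130)
    x0=[(280,180,400,290),(235,175,350,265)][n=='side']
    # red ring
    r=((H[...,0]<8)|(H[...,0]>168))&(H[...,1]>90)&(H[...,2]>90)
    mm=np.zeros_like(r);mm[x0[1]:x0[3],x0[0]:x0[2]]=1
    v,u=np.where(r&mm); P=np.array([onplane(p,a,b,.03) for a,b in zip(u,v)])
    print('ring',fitcircle(P), fitcircle(P,.1135))
    # disc outline
    d=(m|r)&mm; cs,_=cv2.findContours(d.astype(np.uint8),cv2.RETR_EXTERNAL,cv2.CHAIN_APPROX_NONE);c=max(cs,key=cv2.contourArea)[:,0]
    c=cv2.convexHull(c)[:,0]
    P=np.array([onplane(p,a,b,.03) for a,b in c]); print('disc',fitcircle(P),fitcircle(P,.17))
    # wood inside hull
    hm=np.zeros(H.shape[:2],np.uint8);cv2.fillConvexPoly(hm,c,1);hm=cv2.erode(hm,np.ones((5,5)))
    w=(H[...,0]<20)&(H[...,1]>110)&(hm>0)&~r
    dk=(H[...,2]<60)&(hm>0)
    for c_,s in blobs(dk,60): print('dark',c_,s,onplane(p,*c_,.062)[:2])
    cv2.imwrite(f'pics/m_{n}.png',np.hstack([d*255,w*255]).astype(np.uint8))
    bl=(abs(H[...,0]-113)<12)&(H[...,1]>130)
    for c_,s in blobs(bl,30): 
        if s[4]<300:print('blue',c_,s,onplane(p,*c_,.074)[:2])
    gr=(abs(H[...,0]-75)<20)&(H[...,1]>70)
    for c_,s in blobs(gr,25): print('green',c_,s[4],onplane(p,*c_,.055)[:2])
    ye=(abs(H[...,0]-25)<5)&(H[...,1]>190)&(H[...,2]>150)
    for c_,s in blobs(ye,150): print('yel',c_,s[4],onplane(p,*c_,.0665)[:2], cv2.minAreaRect(np.argwhere(ye)[:,::-1].astype(np.float32)))
for n,u,v in(('scene',452.5,232.5),('scene',472,184.5),('side',257,298),('side',316.5,341)): print(n,onplane(cam(n),u,v,.078)[:2])
E
```

```text
scene
ring (array([ 0.57953827, -0.03476753]), np.float64(0.11278529929789331), np.float64(0.0006980102987131781), np.int64(102)) (array([ 0.5787308 , -0.03514233]), 0.1135, np.float64(0.0007105015319882196), np.int64(100))
disc (array([ 0.58182947, -0.03490195]), np.float64(0.1714403862432778), np.float64(0.0010016094155526067), np.int64(43)) (array([ 0.58165652, -0.03504319]), 0.17, np.float64(0.00151641480349185), np.int64(43))
dark [339.85869565 209.97826087] [331 204  18  13 184] [ 0.52197715 -0.028584  ]
dark [313.28042328 213.25396825] [305 207  18  14 189] [ 0.52846191 -0.11113342]
dark [330.21860465 231.81395349] [321 225  19  15 215] [ 0.59748145 -0.06383289]
blue [431.46078431 171.83333333] [426 167  12  11 102] [0.40189229 0.28091351]
blue [481.58914729 217.52713178] [475 212  14  12 129] [0.58545461 0.39300684]
green [93.90125082 70.98156682] 1519 [-0.23140891 -0.97955581]
green [608.81610627 100.70734745] 2409 [0.0925429 1.0323619]
green [569.02552204 128.75406032] 431 [0.22579552 0.82216661]
green [555.27916667 150.95416667] 240 [0.32565239 0.73186346]
green [612.35087
[... 763 characters left out ...]
))
dark [308.5        194.05555556] [301 190  16   9 108] [ 0.53465173 -0.1182507 ]
dark [286.41964286 202.92857143] [278 198  17  10 112] [ 0.60375294 -0.07105489]
dark [307.98412698 212.20634921] [300 208  18  10 126] [ 0.52771915 -0.03528541]
blue [343.62130178 300.47337278] [337 294  15  14 169] [0.39907558 0.28183202]
blue [267.80693069 335.55940594] [260 328  16  16 202] [0.58277905 0.39437679]
green [477.26418152  88.40518639] 617 [-0.17140234 -0.87042253]
green [540.4137931   82.20689655] 29 [-0.47648736 -0.94811853]
green [258.528 305.912] 125 [0.62563789 0.30613192]
scene [0.63285095 0.29175078]
scene [0.46444976 0.39619926]
side [0.62897925 0.29571254]
side [0.46068994 0.39991497]
```

carry_out(commands=[2,4,3,0,0,-2,-1,2,4.5,2,0,0,-2,-1,2,4.5,1,0,0,-2,-1,2,4.5,0,0,0,-2,-1,2,4.5,0,0,0,-2,-1,2,4.5,0,0,0,-2,-1,2,4.5,0,0,0,-2,-1,2,4.5,0,0,0,-2,-1,2,4.5,0,0,0,0,-1,2,4.5,0,0,0,0,-1])

```text
time_s: 1.15
position: [0.4343, -0.1642, 0.2954]
orientation: [0.999, 0.047, 0.0, 0.0]
ft_force: [1.2, 0.1, 0.3]
gripper_width: 0.0878
```

carry_out(commands=[2,4.5,0,0,0,0,-1,2,4.5,0,0,0,0,-1,2,4.5,0,0,0,0,-1,2,4.5,0,0,0,0,-1,2,4.5,0,0,0,0,-1,2,4.5,0,0,0,0,-1,2,4.5,-1,0,0,0,-1,2,4.5,-2,0,0,0,-1,2,4.5,-3,0,0,0,-1,1.4,4.4,-3,0,0,0,-1])

```text
time_s: 2.15
position: [0.6239, 0.2713, 0.2122]
orientation: [0.999, 0.046, 0.0, 0.0]
ft_force: [0.4, 0.6, 0.2]
gripper_width: 0.0879
```

Run:
```python
from h import *
s=manip.get_state();print(s['time_s'],s['position'],s['orientation'],s['joints'])
p,im=grab('wrist','w1')
print(proj(p,[.631,.294,.078]))
```

```text
2.15 [0.62386298 0.27131971 0.21221318] [9.98922118e-01 4.64160941e-02 3.67829087e-04 1.11058831e-04] [-0.23490442  0.64497107 -0.37498564  1.45543308  0.25183304  1.08815642
 -2.13630814]
(np.float64(296.15000466282083), np.float64(173.680843967339))
```

View pics/w1.png

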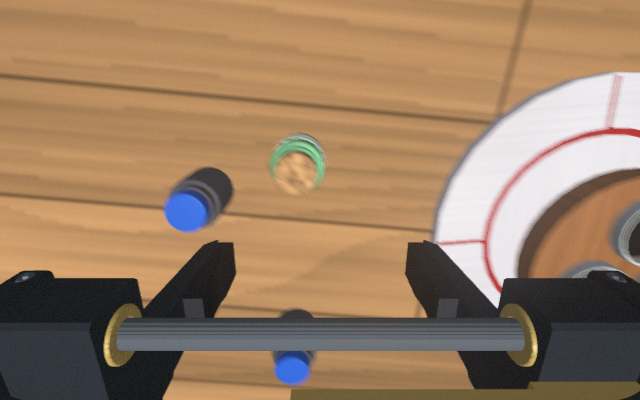

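carry_out(commands=[0,0.5,-3,0,0,0,-1,0,0,-3,0,0,0,-1,0,0,0,0,0,0,-1,0,0,0,0,0,0,-1])

```text
time_s: 2.6
position: [0.6227, 0.2747, 0.1534]
orientation: [0.999, 0.047, -0.0, 0.0]
ft_force: [0.6, 0.4, 0.0]
gripper_width: 0.088
```

Run:
```python
from h import *
s=manip.get_state();print(s['time_s'],s['position'],s['orientation'],s['joints'])
p,im=grab('wrist','w2')
print(proj(p,[.631,.294,.078]))
```

```text
2.6 [0.62267417 0.274688   0.15343559] [ 9.98909649e-01  4.66825231e-02 -4.53173017e-04  2.24333398e-04] [-0.24847207  0.7080866  -0.36028702  1.49626834  0.27798452  0.98897848
 -2.16038427]
(np.float64(295.0420697453357), np.float64(193.47893716954437))
```

View pics/w2.png

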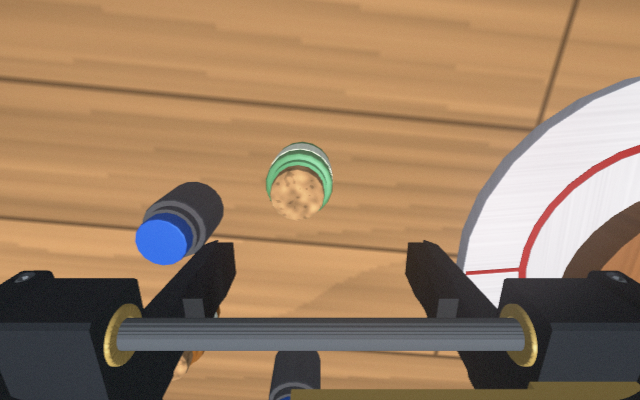

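carry_out(commands=[0.8,1.9,0,0,0,0,-1,0,0,-3,0,0,0,-1,0,0,-3,0,0,0,-1,0,0,-3,0,0,0,-1,0,0,-2.1,0,0,0,-1,0,0,-1,0,0,0,-1,0,0,0,0,0,0,-1,0,0,0,0,0,0,-1])

```text
time_s: 3.45
position: [0.6321, 0.2945, 0.0343]
orientation: [0.999, 0.047, 0.001, -0.001]
ft_force: [-0.3, -0.5, 0.8]
gripper_width: 0.0878
```

carry_out(commands=[0,0,0,0,0,0,0.8,0,0,0,0,0,0,0.8,0,0,0,0,0,0,0.8,0,0,0,0,0,0,0.8,0,0,0,0,0,0,0.8])

```text
time_s: 3.95
position: [0.6309, 0.2937, 0.0326]
orientation: [0.999, 0.047, 0.0, 0.0]
ft_force: [-0.6, -0.7, 1.9]
gripper_width: 0.0532
```

Run:
```python
from h import *
s=manip.get_state();print(s['time_s'],s['position'],s['gripper_width'],s['ft_force'])
p,im=grab('wrist','w3')
```

```text
3.95 [0.63091634 0.29373784 0.03255038] 0.05321218348264222 [-0.56568214 -0.70144934  1.91172765]
```

View pics/w3.png

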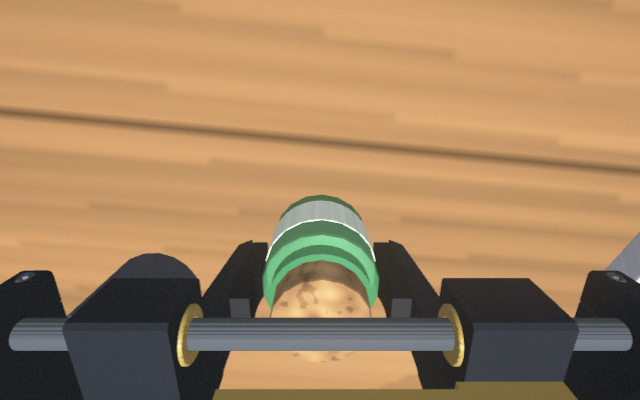

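carry_out(commands=[0,0,3,0,0,0,0.8,0,0,4,0,0,0,0.8,-1,-3,3,0,0,0,0.8,-2,-4,3,0,0,0,0.8,-2,-4,3,0,0,0,0.8,-2,-4,2,0,0,0,0.8,-2,-4,0,0,0,0,0.8,-2,-4,0,0,0,0,0.8,-2,-4,0,0,0,0,0.8,-1,-4,0,0,0,0,0.8])

```text
time_s: 5.0
position: [0.4915, -0.0117, 0.2079]
orientation: [0.999, 0.047, -0.001, 0.0]
ft_force: [0.8, -1.0, -1.0]
gripper_width: 0.0534
```

carry_out(commands=[0,-4,0,0,0,0,0.8,0,-2,0,0,0,0,0.8,0,0,0,0,0,0,0.8,0,0,0,0,0,0,0.8])

```text
time_s: 5.4
position: [0.4936, -0.0697, 0.2079]
orientation: [0.999, 0.047, -0.0, -0.0]
ft_force: [0.6, 0.4, -1.3]
gripper_width: 0.0536
```

Run:
```python
from h import *
s=manip.get_state();print(s['time_s'],s['position'],s['gripper_width'],s['joints'])
p,im=grab('wrist','w4')
grab('scene','s4')
```

```text
5.4 [ 0.49356295 -0.06974033  0.20793439] 0.053574391707179266 [ 0.34961159  0.34486384 -0.36181254  1.94512996  0.15525943  0.87844047
 -1.56969424]
```

View pics/w4.png

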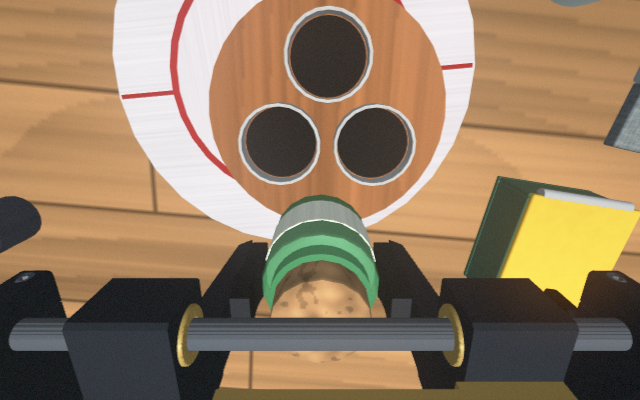

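```bash
cat >> h.py <<'E'
def wells(p,im,show=None):
    H=hsv(im).astype(int)
    dk=((H[...,2]<75))&(H[...,1]<140)
    out=[]
    for c,s in blobs(dk,800):
        pass
    wood=(H[...,0]<16)&(H[...,1]>90)&(H[...,2]>90)
    notw=~wood
    k,l,st,cc=cv2.connectedComponentsWithStats(notw.astype(np.uint8))
    for i in range(1,k):
        if 2000<st[i][4]<20000:
            cs,_=cv2.findContours((l==i).astype(np.uint8),cv2.RETR_EXTERNAL,cv2.CHAIN_APPROX_NONE)
            c=max(cs,key=cv2.contourArea)[:,0]; 
            P=np.array([onplane(p,a,b,.075) for a,b in c])
            out.append((cc[i],st[i][4],fitcircle(P),fitcircle(P,.036)))
    return out
E
python3 - <<'E'
from h import *
p=cam('wrist');im=cv2.imread('pics/w4.png')
for o in wells(p,im): print(o)
for u,v in((328,54),(279,143),(375,144)): print(onplane(p,u,v,.075))
H=hsv(im)
for u,v in((328,200),(240,60),(286,55),(260,200)):print(H[v,u])
E
```

```text
(array([204.56531165,  57.54724481]), np.int32(5535), (array([ 0.57311331, -0.00180211]), np.float64(0.06250538245274062), np.float64(0.004649458070123066), np.int64(289)), (array([0.59353242, 0.02224758]), 0.036, np.float64(0.010863004261094197), np.int64(311)))
(array([327.92118982,  53.86200552]), np.int32(6522), (array([ 0.60044425, -0.06416474]), np.float64(0.03558005734076147), np.float64(0.00019746934972055333), np.int64(264)), (array([ 0.6004245 , -0.06416633]), 0.036, np.float64(0.0004287056131054845), np.int64(264)))
(array([279.21574233, 142.93634458]), np.int32(5247), (array([ 0.52546643, -0.02906718]), np.float64(0.03581930973390494), np.float64(0.000211539126580923), np.int64(235)), (array([ 0.52546043, -0.02906653]), 0.036, np.float64(0.0002689503047763331), np.int64(235)))
(array([373.51075682, 143.75739531]), np.int32(5206), (array([ 0.53258919, -0.11136928]), np.float64(0.0358240766514177), np.float64(0.00026802222522366234), np.int64(234)), (array([ 0.53258182, -0.11137287]), 0.036, np.float64(0.0002881929822442994), np.int64(234)))
[ 0.60194959 -0.06400957  0.075     ]
[ 0.5270807  -0.02895665  0.075     ]
[ 0.53421804 -0.1121408   0.075     ]
[54 72 95]
[ 11 133 178]
[ 20   7 206]
[ 13 132 182]
```

carry_out(commands=[3.7,0.2,0,0,0,0,0.8,4,0.3,0,0,0,0,0.8,3,0,0,0,0,0,0.8,0,0,-3,0,0,0,0.8,0,0,-3,0,0,0,0.8,0,0,-2,0,0,0,0.8,0,0,0,0,0,0,0.8,0,0,0,0,0,0,0.8])

```text
time_s: 6.3
position: [0.6009, -0.0639, 0.1284]
orientation: [0.999, 0.048, -0.0, -0.0]
ft_force: [0.3, 0.2, -0.4]
gripper_width: 0.0532
```

Run:
```python
from h import *
s=manip.get_state();print(s['time_s'],s['position'],s['gripper_width'],s['joints'])
```

```text
6.3 [ 0.60092748 -0.06386144  0.1283809 ] 0.053202801115128734 [ 0.2581073   0.61572905 -0.31249694  1.73138537  0.24154148  0.83244112
 -1.63949513]
```

carry_out(commands=[0,0,-1.5,0,0,0,0.8,0,0,-1.3,0,0,0,0.8,0,0,-0.6,0,0,0,0.8,0,0,0,0,0,0,0.8,0,0,0,0,0,0,0.8])

```text
time_s: 6.8
position: [0.6006, -0.0653, 0.0939]
orientation: [0.999, 0.047, -0.0, -0.0]
ft_force: [0.2, 0.2, -0.8]
gripper_width: 0.0532
```

carry_out(commands=[0,0,0,0,0,0,0.3,0,0,0,0,0,0,0,0,0,0,0,0,0,-0.5,0,0,0,0,0,0,-1,0,0,0,0,0,0,-1,0,0,3,0,0,0,-1,0,0,5,0,0,0,-1,0,0,5,0,0,0,-1,0,0,2,0,0,0,-1,0,0,0,0,0,0,-1])

```text
time_s: 7.8
position: [0.6029, -0.0653, 0.2481]
orientation: [0.999, 0.047, 0.004, 0.001]
ft_force: [-0.4, 0.4, 0.0]
gripper_width: 0.0884
```

Run:
```python
from h import *
s=manip.get_state();print(s['time_s'],s['position'],s['gripper_width'],s['joints'])
grab('wrist','w5');grab('scene','s5')
p=cam('scene'); print(proj(p,[.4625,.398,.078]))
```

```text
7.8 [ 0.6029427  -0.06530174  0.24811364] 0.08839179407024919 [ 0.28773293  0.47303687 -0.34797319  1.64039177  0.18083091  1.05252991
 -1.59117688]
(np.float64(472.39188990821714), np.float64(183.9781214214418))
```

View pics/w5.png

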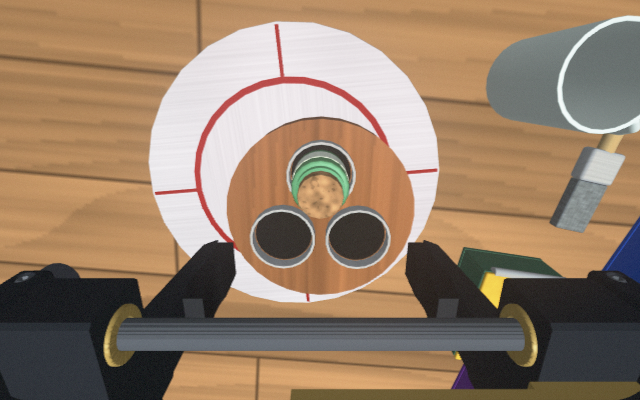

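View pics/s5.png

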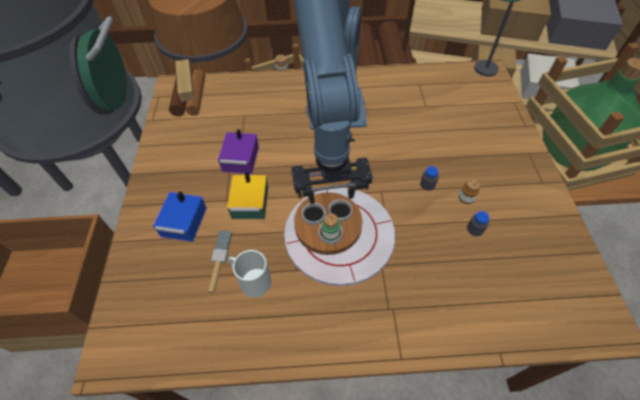

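carry_out(commands=[-1,3.3,0,0,0,8.5,-1,-1,3.3,0,0,0,8.5,-1,-1,3.3,0,0,0,8.5,-1,-1,3.3,0,0,0,8.5,-1,-1,3.3,0,0,0,8.5,-1,-1,3.3,0,0,0,8.5,-1,-1,3.3,0,0,0,8.5,-1,-1,3.3,0,0,0,8.5,-1,-1,3.3,0,0,0,8.5,-1,-1,3.3,0,0,0,8.5,-1])

```text
time_s: 8.9
position: [0.4991, 0.2653, 0.242]
orientation: [0.703, 0.712, -0.002, -0.001]
ft_force: [0.9, 0.4, 0.7]
gripper_width: 0.088
```

carry_out(commands=[-1,3.3,0,0,0,8.5,-1,-1,3.3,-2,0,0,8.5,-1,-1,3.3,-2,0,0,8.5,-1,-1,3.3,-2,0,0,8.5,-1,0,0,-2,0,0,0,-1,0,0,0,0,0,0,-1,0,0,0,0,0,0,-1])

```text
time_s: 9.6
position: [0.4603, 0.3956, 0.1629]
orientation: [0.467, 0.884, -0.001, -0.0]
ft_force: [0.2, -0.0, 0.1]
gripper_width: 0.0879
```

Run:
```python
from h import *
s=manip.get_state();print(s['time_s'],s['position'],s['orientation'],s['joints'])
p,im=grab('wrist','w6')
print(proj(p,[.4625,.398,.078]))
```

```text
9.6 [0.46034721 0.39560221 0.16285562] [ 4.67028053e-01  8.84241392e-01 -1.32507908e-03 -4.49843365e-04] [-0.22152405  0.70184013 -0.81831359  1.68144044  0.58432832  1.02305356
 -0.63996915]
(np.float64(323.52310854384814), np.float64(199.8669167117298))
```

View pics/w6.png

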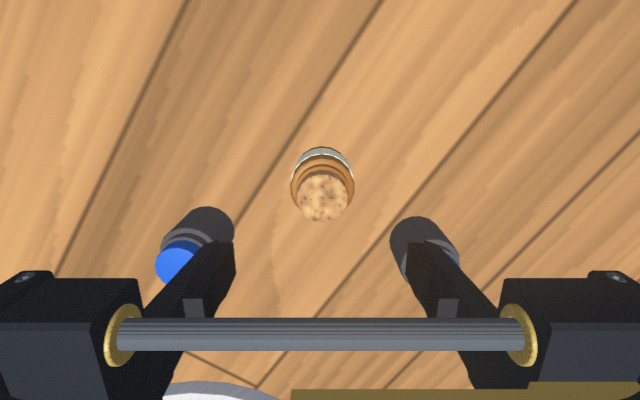

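carry_out(commands=[0.2,0.3,-3,0,0,0,-1,0,0,-3,0,0,0,-1,0,0,-3,0,0,0,-1,0,0,-3,0,0,0,-1,0,0,-1,0,0,0,-1,0,0,0,0,0,0,-1,0,0,0,0,0,0,0,0,0,0,0,0,0,0.8,0,0,0,0,0,0,0.8,0,0,0,0,0,0,0.8])

```text
time_s: 10.65
position: [0.4628, 0.3998, 0.0349]
orientation: [0.467, 0.884, 0.0, 0.0]
ft_force: [-2.2, -1.4, 2.2]
gripper_width: 0.0584
```

carry_out(commands=[0,0,0,0,0,0,0.8,0,0,0,0,0,0,0.8])

```text
time_s: 10.85
position: [0.4623, 0.3996, 0.0345]
orientation: [0.467, 0.884, -0.0, 0.0]
ft_force: [-1.7, -2.2, 6.7]
gripper_width: 0.0534
```

Run:
```python
from h import *
s=manip.get_state();print(s['time_s'],s['position'],s['gripper_width'])
```

```text
10.85 [0.46232877 0.39956438 0.03452516] 0.053391509109453644
```

carry_out(commands=[0,0,3,0,0,0,0.8,0,0,4,0,0,0,0.8,0.3,-2,4,0,0,0,0.8,0.5,-3.9,3,0,0,0,0.8,0.5,-4,3,0,0,0,0.8,0.5,-4,0,0,0,0,0.8,0.5,-4,0,0,0,0,0.8,0.5,-4,0,0,0,0,0.8,0.5,-4,0,0,0,0,0.8,0.5,-4,0,0,0,0,0.8])

```text
time_s: 11.85
position: [0.5006, 0.0991, 0.2038]
orientation: [0.467, 0.884, 0.0, 0.0]
ft_force: [1.2, 0.2, -1.1]
gripper_width: 0.0531
```

carry_out(commands=[0.5,-4,0,0,0,0,0.8,0.5,-3,0,0,0,0,0.8,0.5,-3,0,0,0,0,0.8,0.5,-3,0,0,0,0,0.8,0,0,0,0,0,0,0.8,0,0,0,0,0,0,0.8])

```text
time_s: 12.45
position: [0.5205, -0.0295, 0.2037]
orientation: [0.467, 0.884, 0.0, -0.0]
ft_force: [0.2, 1.0, -1.9]
gripper_width: 0.0534
```

Run:
```python
from h import *
s=manip.get_state();print(s['time_s'],s['position'],s['gripper_width'],s['orientation'])
grab('wrist','w7');grab('scene','s7')
a=cv2.imread('pics/s5.png');b=cv2.imread('pics/s7.png')
cv2.imwrite('pics/c7.png',np.hstack([cv2.resize(x[180:290,270:410],None,fx=2.8,fy=2.8) for x in(a,b)]))
```

```text
12.45 [ 0.52051076 -0.02950715  0.20369363] 0.05339831512365771 [ 4.67359480e-01  8.84067357e-01  8.09756340e-05 -1.32608110e-04]
```

View pics/w7.png

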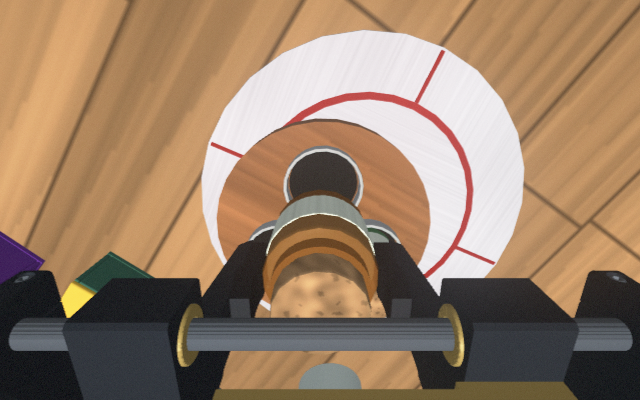

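View pics/c7.png

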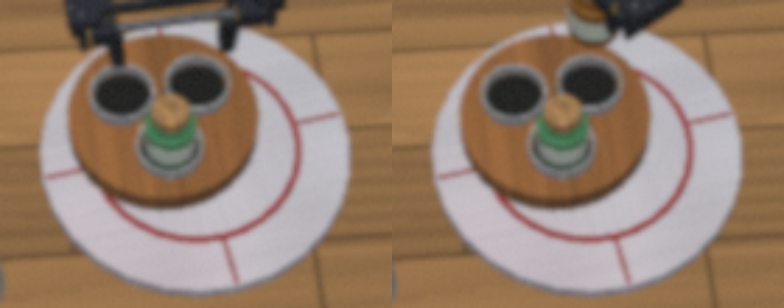

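Run:
```python
from h import *
p=cam('wrist');im=cv2.imread('pics/w7.png')
print(proj(p,[.5255,-.0291,.075]))
for u,v in((324,186),):print(onplane(p,u,v,.075))
```

```text
(np.float64(322.9800269901131), np.float64(188.26113594268082))
[ 0.52504716 -0.02683614  0.075     ]
```

carry_out(commands=[0.5,0.1,0,0,0,0,0.8,0,0,-3,0,0,0,0.8,0,0,-3,0,0,0,0.8,0,0,-2,0,0,0,0.8,0,0,-1.5,0,0,0,0.8,0,0,-1.2,0,0,0,0.8,0,0,0,0,0,0,0.8,0,0,0,0,0,0,0.8])

```text
time_s: 13.35
position: [0.5262, -0.0277, 0.0974]
orientation: [0.467, 0.885, 0.0, 0.0]
ft_force: [0.4, 0.2, -1.8]
gripper_width: 0.0529
```

carry_out(commands=[0,0,0,0,0,0,0.3,0,0,0,0,0,0,0,0,0,0,0,0,0,-0.5,0,0,0,0,0,0,-1,0,0,0,0,0,0,-1,0,0,3,0,0,0,-1,0,0,5,0,0,0,-1,0,0,4,0,0,0,-1,0,0,0,0,0,0,-1])

```text
time_s: 14.25
position: [0.5289, -0.0274, 0.222]
orientation: [0.467, 0.884, 0.002, 0.004]
ft_force: [-0.1, 0.1, -0.0]
gripper_width: 0.0881
```

Run:
```python
from h import *
s=manip.get_state();print(s['time_s'],s['position'],s['gripper_width'],s['joints'])
grab('wrist','w8')
```

```text
14.25 [ 0.52889452 -0.02736794  0.22198887] 0.08811709008273427 [ 0.65524868  0.50012858 -0.89806577  1.84263592  0.46083157  1.01194418
  0.16747145]
```

View pics/w8.png

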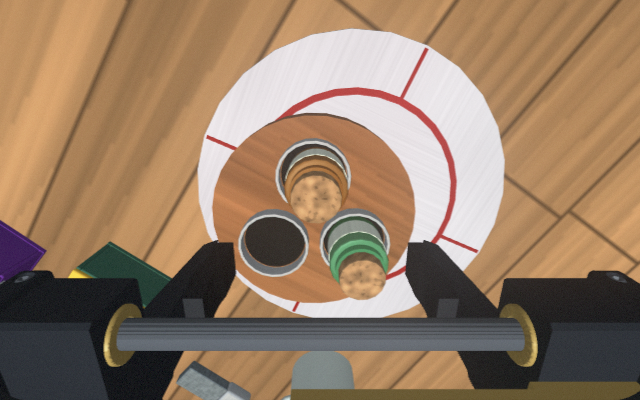

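carry_out(commands=[-1.4,3.4,0,0,0,-6.6,-1,-1.4,3.4,0,0,0,-6.6,-1,-1.4,3.4,0,0,0,-6.6,-1,-1.4,3.4,0,0,0,-6.6,-1,-1.4,3.4,0,0,0,-6.6,-1,-1.4,3.4,0,0,0,-6.6,-1,-1.4,3.4,-2,0,0,-6.6,-1,-1.5,3.5,-2,0,0,-6.6,-1,-1.5,3.5,-2,0,0,-6.6,-1,0,0,0,0,0,0,-1])

```text
time_s: 15.3
position: [0.3923, 0.2843, 0.1542]
orientation: [0.842, 0.54, -0.002, -0.002]
ft_force: [-0.7, 0.8, 0.3]
gripper_width: 0.088
```

carry_out(commands=[0,0,0,0,0,0,-1])

```text
time_s: 15.4
position: [0.3961, 0.28, 0.1555]
orientation: [0.842, 0.539, -0.002, 0.0]
ft_force: [0.7, -0.3, -0.1]
gripper_width: 0.0882
```

Run:
```python
from h import *
s=manip.get_state();print(s['time_s'],s['position'],s['orientation'],s['joints'])
p,im=grab('wrist','w9')
print(proj(p,[.4005,.281,.078]))
m=(abs(hsv(im)[...,0].astype(int)-113)<12)&(hsv(im)[...,1]>130)
for c,st in blobs(m,100):print(c,st,onplane(p,*c,.078))
```

```text
15.4 [0.3961159  0.28004675 0.15551797] [ 8.42414827e-01  5.38827410e-01 -1.50973930e-03  4.46203219e-05] [-0.14653741  0.47380266 -0.69577206  2.00203667  0.4140768   0.81183871
 -1.51290945]
(np.float64(324.36771615059143), np.float64(201.58464537834084))
[321.16018307 200.39405034] [ 295  174   53   53 2185] [0.39873723 0.28284545 0.078     ]
```

View pics/w9.png

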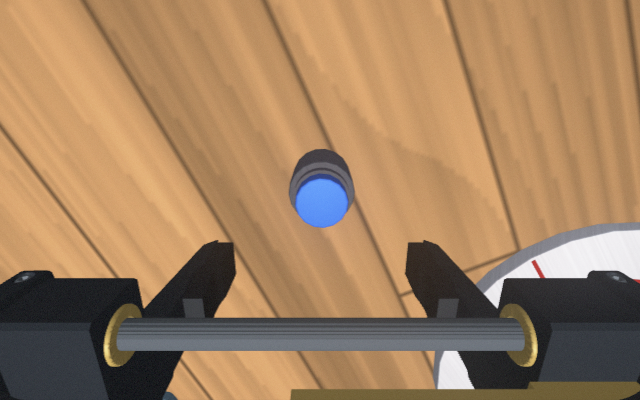

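carry_out(commands=[0.3,0.2,-3,0,0,0,-1,0,0,-3,0,0,0,-1,0,0,-3,0,0,0,-1,0,0,-3,0,0,0,-1,0,0,-0.1,0,0,0,-1,0,0,0,0,0,0,-1,0,0,0,0,0,0,0,0,0,0,0,0,0,0.8,0,0,0,0,0,0,0.8,0,0,0,0,0,0,0.8])

```text
time_s: 16.45
position: [0.4009, 0.2821, 0.0365]
orientation: [0.844, 0.537, 0.001, -0.0]
ft_force: [-2.6, 1.1, 2.6]
gripper_width: 0.0583
```

carry_out(commands=[0,0,0,0,0,0,0.8,0,0,0,0,0,0,0.8])

```text
time_s: 16.65
position: [0.4005, 0.2824, 0.0364]
orientation: [0.843, 0.537, 0.0, -0.0]
ft_force: [-2.0, 0.3, 6.6]
gripper_width: 0.0531
```

Run:
```python
from h import *
s=manip.get_state();print(s['time_s'],s['position'],s['gripper_width'])
```

```text
16.65 [0.40047534 0.28236541 0.03637116] 0.05311800363120181
```

carry_out(commands=[0,0,3,0,0,0,0.8,0,0,4,0,0,0,0.8,0.3,-1.4,4,0,0,0,0.8,1.4,-4,4,0,0,0,0.8,1.4,-4,3,0,0,0,0.8,1.4,-4,0,0,0,0,0.8,1.4,-4,0,0,0,0,0.8,1.4,-4,0,0,0,0,0.8,1.4,-4,0,0,0,0,0.8,1.4,-4,0,0,0,0,0.8])

```text
time_s: 17.65
position: [0.4991, -0.0069, 0.209]
orientation: [0.844, 0.537, -0.0, 0.0]
ft_force: [-0.3, 1.5, -1.5]
gripper_width: 0.0534
```

carry_out(commands=[1.3,-4,0,0,0,0,0.8,1.1,-3.5,0,0,0,0,0.8,0.7,-2.5,0,0,0,0,0.8,0,0,0,0,0,0,0.8,0,0,0,0,0,0,0.8])

```text
time_s: 18.15
position: [0.5296, -0.105, 0.2086]
orientation: [0.844, 0.537, -0.0, -0.0]
ft_force: [-0.3, 0.4, -1.0]
gripper_width: 0.0536
```

Run:
```python
from h import *
s=manip.get_state();print(s['time_s'],s['position'],s['gripper_width'],s['joints'])
p,im=grab('wrist','w10')
print(proj(p,[.5326,-.1114,.075]))
```

```text
18.15 [ 0.52961548 -0.10502143  0.20863197] 0.053582759109202974 [ 0.59993503  0.46192442 -0.62831034  1.83066237  0.32612301  0.95492406
 -0.60791132]
(np.float64(325.62531754780645), np.float64(188.15480907315336))
```

View pics/w10.png

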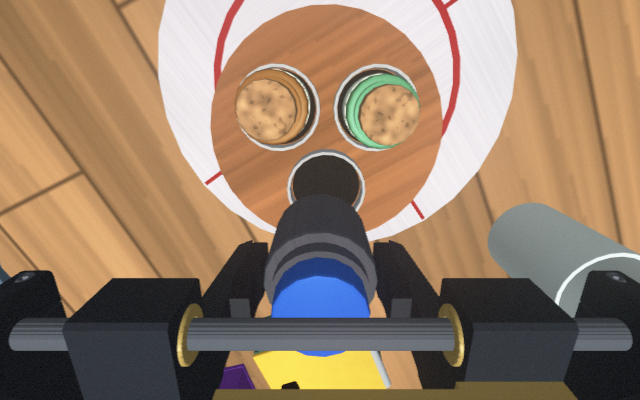

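carry_out(commands=[0.3,-0.6,0,0,0,0,0.8,0,0,-3,0,0,0,0.8,0,0,-3,0,0,0,0.8,0,0,-2,0,0,0,0.8,0,0,-1.8,0,0,0,0.8,0,0,-1.2,0,0,0,0.8,0,0,0,0,0,0,0.8,0,0,0,0,0,0,0.8])

```text
time_s: 19.0
position: [0.5336, -0.1106, 0.0996]
orientation: [0.843, 0.537, 0.0, 0.0]
ft_force: [0.2, 1.2, -1.5]
gripper_width: 0.0531
```

carry_out(commands=[0,0,0,0,0,0,0.3,0,0,0,0,0,0,0,0,0,0,0,0,0,-0.5,0,0,0,0,0,0,-1,0,0,0,0,0,0,-1,0,0,3,0,0,0,-1,0,0,5,0,0,0,-1,0,0,5,0,0,0,-1,0,0,0,0,0,0,-1,0,0,0,0,0,0,-1])

```text
time_s: 20.0
position: [0.5337, -0.1112, 0.2302]
orientation: [0.844, 0.537, 0.001, 0.001]
ft_force: [-0.8, -0.6, -0.8]
gripper_width: 0.0885
```

Run:
```python
from h import *
s=manip.get_state();print(s['time_s'],s['position'],s['gripper_width'],s['joints'])
p,im=grab('wrist','w11'); grab('scene','s11'); grab('side','d11')
```

```text
20.0 [ 0.53369273 -0.11120713  0.23019505] 0.08845788662783785 [ 0.61904784  0.44273065 -0.64108111  1.80027348  0.31096703  0.99832987
 -0.58327342]
```

View pics/w11.png

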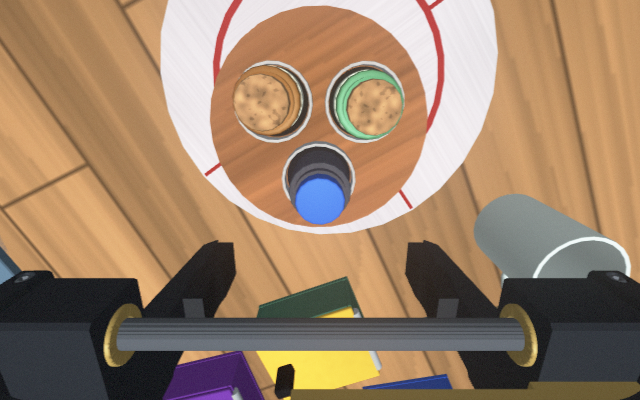

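carry_out(commands=[0.4,0.9,4,0,0,-5,-1,0.4,0.9,4,0,0,-5,0,0.4,0.9,4,0,0,-5,1,0.2,0.9,1,0,0,0,1,0,0,0,0,0,0,1,0,0,0,0,0,0,1,0,0,0,0,0,0,1])

```text
time_s: 20.85
position: [0.5459, -0.0758, 0.3567]
orientation: [0.907, 0.422, -0.002, -0.001]
ft_force: [0.1, 0.4, -0.3]
gripper_width: 0.0421
```

Run:
```python
from h import *
s=manip.get_state();print(s['time_s'],s['position'],s['orientation'],s['joints'])
p,im=grab('wrist','w12')
```

```text
20.85 [ 0.54594546 -0.07577927  0.35671076] [ 0.90650421  0.42219185 -0.00179631 -0.00097122] [ 0.55317613  0.32640428 -0.63419268  1.62431426  0.20032894  1.26110644
 -0.81700374]
```

View pics/w12.png

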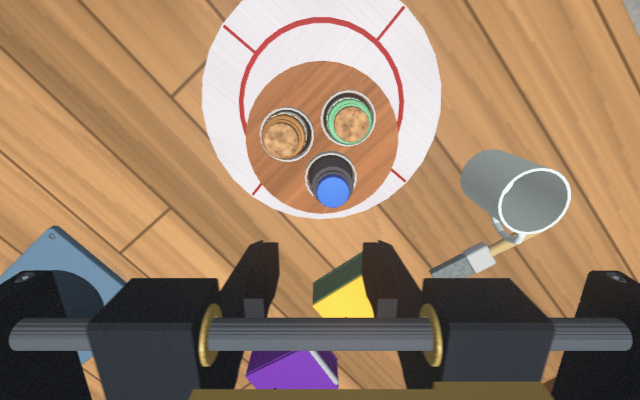

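```bash
cat >> h.py <<'E'
def measure(p,im,tag=None):
    H=hsv(im).astype(int); hh,ww=H.shape[:2]
    bad=np.zeros((hh,ww),bool)
    red=((H[...,0]<6)|(H[...,0]>172))&(H[...,1]>130)&(H[...,2]>90)
    white=(H[...,1]<45)&(H[...,2]>140)
    v,u=np.where(red|white)
    mk0=np.array([.58,-.036])
    X=np.array([onplane(p,a,b,.03) for a,b in zip(u,v)])
    ok=np.hypot(*(X[:,:2]-mk0).T)<.185
    rr=red[v,u]&ok&(np.hypot(*(X[:,:2]-mk0).T)<.128)&(np.hypot(*(X[:,:2]-mk0).T)>.1)
    ring=fitcircle(X[rr],.1135); ringf=fitcircle(X[rr])
    # white rim
    m=np.zeros((hh,ww),np.uint8); m[v[ok],u[ok]]=1
    # carrier: wood pixels whose z=.06 projection within .16 of mark
    wood=(H[...,0]<17)&(H[...,1]>75)&~red
    v2,u2=np.where(wood); Y=np.array([onplane(p,a,b,.06) for a,b in zip(u2,v2)])
    k=np.hypot(*(Y[:,:2]-mk0).T)<.155
    w=np.zeros((hh,ww),np.uint8); w[v2[k],u2[k]]=1
    w=cv2.morphologyEx(w,cv2.MORPH_OPEN,np.ones((5,5)))
    n,l,st,c=cv2.connectedComponentsWithStats(w)
    i=1+np.argmax(st[1:,4]); cs,_=cv2.findContours((l==i).astype(np.uint8),cv2.RETR_EXTERNAL,cv2.CHAIN_APPROX_NONE)
    c=max(cs,key=cv2.contourArea); c=cv2.convexHull(c)[:,0]
    c=np.vstack([np.linspace(a,b,5)[:-1] for a,b in zip(c,np.roll(c,-1,0)) if np.hypot(*(a-b))<12])
    Z=np.array([onplane(p,a,b,.06) for a,b in c])
    cc=fitcircle(Z,.105)
    # keep the half away from camera nadir
    cam0=np.array(p['pose'])[:2,3]; d=cc[0]-cam0; d/=np.hypot(*d)
    s=(Z[:,:2]-cc[0])@d>-.01
    cf=fitcircle(Z[s],.105) if s.sum()>8 else None
    if tag:
        o=im.copy(); o[red]=(255,0,255); cv2.polylines(o,[c.astype(int).reshape(-1,1,2)],True,(0,255,0),1); cv2.imwrite(f'pics/{tag}.png',o)
    return ring,ringf,cc,cf
E
python3 - <<'E'
from h import *
for t in('w12',):
    for r in measure(cam('wrist'),cv2.imread(f'pics/{t}.png'),'m12'): print(r)
for n,f in(('scene','s11'),('side','d11')):
    print(n)
    for r in measure(cam(n),cv2.imread(f'pics/{f}.png'),'m'+f): print(r)
E
```

```text
(array([ 0.57935606, -0.03619356]), 0.1135, np.float64(0.0013752400795158937), np.int64(1285))
(array([ 0.5793187 , -0.03623811]), np.float64(0.11357798572037525), np.float64(0.001382793437538457), np.int64(1285))
(array([ 0.55249899, -0.06977965]), 0.105, np.float64(0.0005175310484831289), np.int64(160))
(array([ 0.55300705, -0.06934316]), 0.105, np.float64(0.00030880605837413366), np.int64(80))
scene
(array([ 0.74834353, -0.15267269]), 0.1135, np.float64(5.122539933899439e-09), np.int64(1))
(array([ 0.20019985, -0.04084361]), np.float64(0.44593474214690976), np.float64(0.0), np.int64(1))
(array([ 0.56079421, -0.06967384]), 0.105, np.float64(0.002437078468336122), np.int64(69))
(array([ 0.55659118, -0.06572283]), 0.105, np.float64(0.0005077619176495768), np.int64(16))
side
(array([ 0.58073886, -0.03806311]), 0.1135, np.float64(0.0008034672891211875), np.int64(81))
(array([ 0.58074218, -0.0381144 ]), np.float64(0.11352960092203021), np.float64(0.0008036229400174011), np.int64(81))
(array([ 0.54878218, -0.05198293]), 0.105, np.float64(0.0014891610041713743), np.int64(52))
(array([ 0.55781168, -0.08066723]), 0.105, np.float64(0.0010354621602181521), np.int64(16))
```

View pics/m12.png

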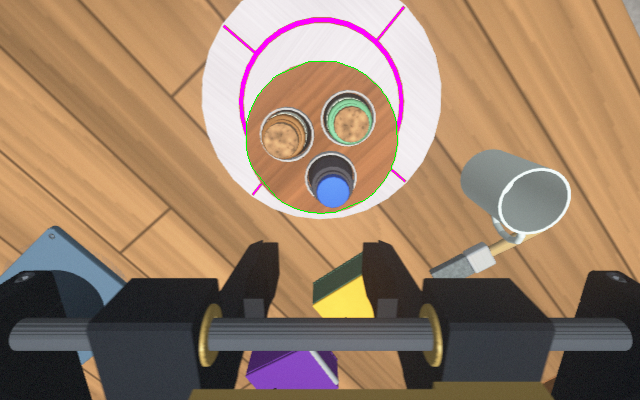

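carry_out(commands=[-2,-2.5,-2,5.9,-4.7,0,1,-2,-2.5,-4,5.9,-4.7,0,1,-2,-2.5,-4,0,0,0,1,-1.7,-2.4,-4,0,0,0,1,0,0,-4,0,0,0,1,0,0,-4,0,0,0,1,0,0,-4,0,0,0,1,0,0,0,0,0,0,1,0,0,0,0,0,0,1])

```text
time_s: 21.8
position: [0.4706, -0.1724, 0.1009]
orientation: [0.899, 0.419, 0.117, -0.059]
ft_force: [-0.7, -0.3, 0.1]
gripper_width: 0.0003
```

Run:
```python
from h import *
s=manip.get_state();print(s['time_s'],s['position'],s['orientation'],s['joints'],s['gripper_width'],s['ft_force'])
p,im=grab('wrist','w13')
grab('side','d13')
```

```text
21.8 [ 0.47060208 -0.17238748  0.10092519] [ 0.89865372  0.41853377  0.11709526 -0.05949513] [ 0.86953779  0.55650363 -0.54982853  2.05222232  0.05056373  0.53142894
 -0.34210303] 0.000256440837481209 [-0.70415618 -0.27108612  0.13367796]
```

View pics/w13.png

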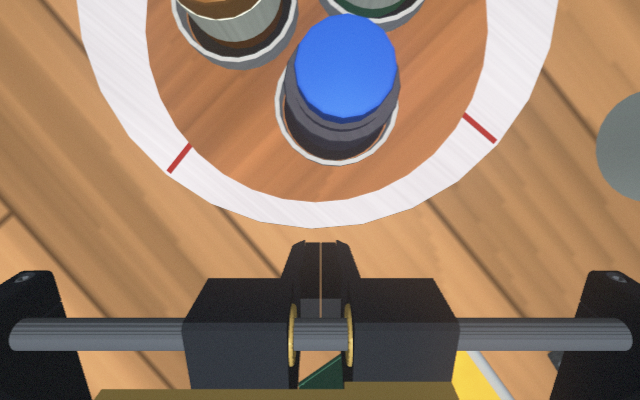

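View pics/d13.png

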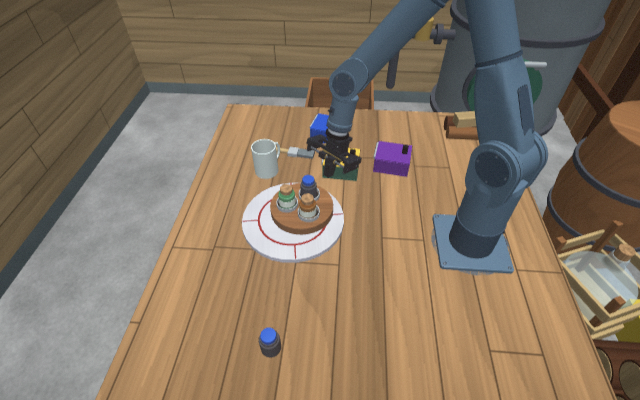

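carry_out(commands=[0,0,-3,0,0,0,1,0,0,-2.4,0,0,0,1,0,0,0,0,0,0,1,0.6,0.8,0,0,0,0,1,0.6,0.8,0,0,0,0,1,0.6,0.7,0,0,0,0,1,0.3,0.4,0,0,0,0,1,0.3,0.4,0,0,0,0,1,0,0,0,0,0,0,1])

```text
time_s: 22.8
position: [0.4952, -0.1441, 0.0486]
orientation: [0.899, 0.418, 0.117, -0.057]
ft_force: [-6.4, -6.8, 5.7]
gripper_width: 0.0
```

Run:
```python
from h import *
s=manip.get_state();print(s['time_s'],s['position'],s['ft_force'])
p,im=grab('wrist','w14')
```

```text
22.8 [ 0.4951513  -0.14410846  0.0485667 ] [-6.35175282 -6.78194063  5.71542566]
```

View pics/w14.png

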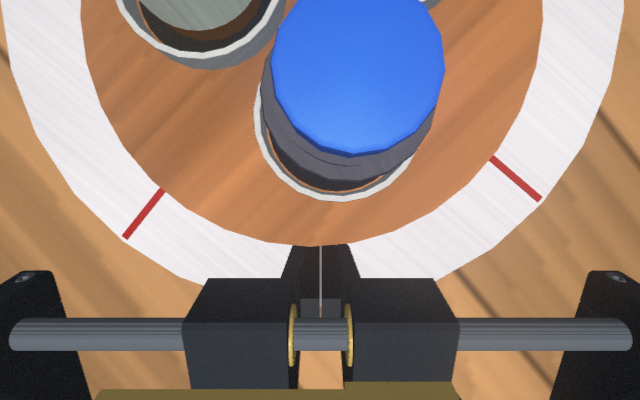

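carry_out(commands=[0.3,0.4,0,0,0,0,1,0.3,0.4,0,0,0,0,1,0.3,0.4,0,0,0,0,1,0.2,0.2,0,0,0,0,1,0,0,0,0,0,0,1,0,0,0,0,0,0,1])

```text
time_s: 23.45
position: [0.5058, -0.1304, 0.0485]
orientation: [0.899, 0.418, 0.117, -0.057]
ft_force: [-6.5, -8.9, 6.3]
gripper_width: 0.0003
```

Run:
```python
from h import *
s=manip.get_state();print(s['time_s'],s['position'],s['ft_force'])
print(np.array([.5793,-.0362])-s['position'][:2])
p,im=grab('wrist','w15')
```

```text
23.45 [ 0.50580948 -0.13041768  0.04852866] [-6.5102494  -8.93816987  6.27023305]
[0.07349052 0.09421768]
```

View pics/w15.png

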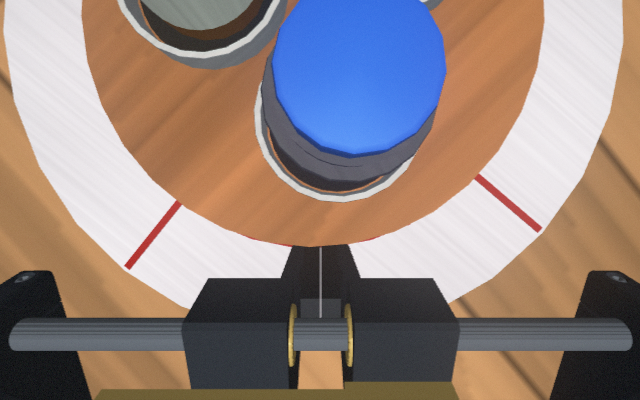

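carry_out(commands=[0.15,0.2,0,0,0,0,1,0.1,0.1,0,0,0,0,1,0,0,0,0,0,0,1,0,0,0,0,0,0,1,-1,-1.3,0,0,0,0,1,-1.5,-2,2,0,0,0,1,0,0,5,-5.9,4.7,0,1,1,1.3,5,-5.9,4.7,0,1,2,2.5,5,0,0,0,1,2,2.5,5,0,0,0,1])

```text
time_s: 24.5
position: [0.5286, -0.0995, 0.2534]
orientation: [0.906, 0.424, 0.002, 0.001]
ft_force: [1.3, -1.5, -1.1]
gripper_width: 0.0006
```

carry_out(commands=[1.5,2,4,0,0,0,1,0,0,4,0,0,0,1,0,0,2,0,0,0,1,0,0,0,0,0,0,1,0,0,0,0,0,0,1])

```text
time_s: 25.0
position: [0.5418, -0.0822, 0.3496]
orientation: [0.906, 0.423, 0.001, 0.0]
ft_force: [-0.0, 0.1, -1.0]
gripper_width: 0.0004
```

Run:
```python
from h import *
s=manip.get_state();print(s['time_s'],s['position'],s['orientation'],s['joint_vel'])
p,im=grab('wrist','w16')
for r in measure(p,im,'m16'): print(r)
```

```text
25.0 [ 0.54178178 -0.08224444  0.34957771] [9.06203322e-01 4.22841244e-01 7.57692669e-04 4.98050108e-04] [ 0.00437987  0.02587445  0.01075224  0.02974481  0.00291089 -0.00301891
  0.0038858 ]
(array([ 0.57873649, -0.03680484]), 0.1135, np.float64(0.0014190973902468151), np.int64(1508))
(array([ 0.5785116 , -0.03728187]), np.float64(0.11420161306525499), np.float64(0.0012389445071293304), np.int64(1483))
(array([ 0.57870017, -0.03821425]), 0.105, np.float64(0.0002379512745726564), np.int64(168))
(array([ 0.57881661, -0.03828797]), 0.105, np.float64(0.00017759056157826136), np.int64(81))
```

View pics/m16.png

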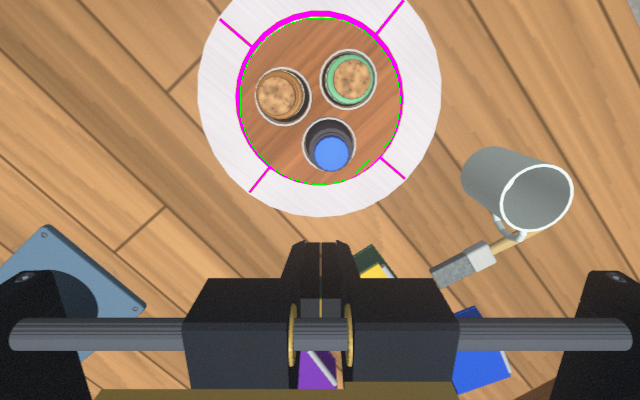

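Run:
```python
from h import *
p=cam('wrist')
for f in('w16',):
    im=cv2.imread(f'pics/{f}.png');H=hsv(im).astype(int)
    w=((H[...,1]<45)&(H[...,2]>140)).astype(np.uint8); w[230:]=0
    k,l,st,c=cv2.connectedComponentsWithStats(w); i=1+np.argmax(st[1:,4])
    cs,_=cv2.findContours((l==i).astype(np.uint8),cv2.RETR_EXTERNAL,cv2.CHAIN_APPROX_NONE);c=max(cs,key=cv2.contourArea)[:,0]
    c=np.array([q for q in c if q[1]>3]); P=np.array([onplane(p,a,b,.03) for a,b in c])
    print(fitcircle(P,.17),fitcircle(P))
im=cv2.imread('pics/w16.png'); cv2.imwrite('pics/c16.png',cv2.resize(im[0:200,220:420],None,fx=3,fy=3,interpolation=cv2.INTER_CUBIC))
# guard yellow / white strip
im=cv2.imread('pics/s11.png');H=hsv(im).astype(int);p=cam('scene')
ye=(abs(H[...,0]-25)<5)&(H[...,1]>190)&(H[...,2]>150)
cs,_=cv2.findContours(ye.astype(np.uint8),0,2);c=max(cs,key=cv2.contourArea)
q=cv2.approxPolyDP(cv2.convexHull(c),3,True)[:,0]
for a in q: print(a,onplane(p,*a,.066))
cv2.imwrite('pics/g11.png',cv2.resize(im[160:235,200:300],None,fx=6,fy=6,interpolation=cv2.INTER_CUBIC))
```

```text
(array([ 0.57866427, -0.03551852]), 0.17, np.float64(0.02236475712508662), np.int64(1227)) (array([ 0.57246004, -0.04245138]), np.float64(0.1450053456236953), np.float64(0.022098369163424586), np.int64(1227))
[264 176] [ 0.37541117 -0.26543211  0.066     ]
[261 207] [ 0.49712259 -0.27183663  0.066     ]
[228 206] [ 0.48644622 -0.37445192  0.066     ]
[233 176] [ 0.36844757 -0.36697397  0.066     ]
```

View pics/c16.png

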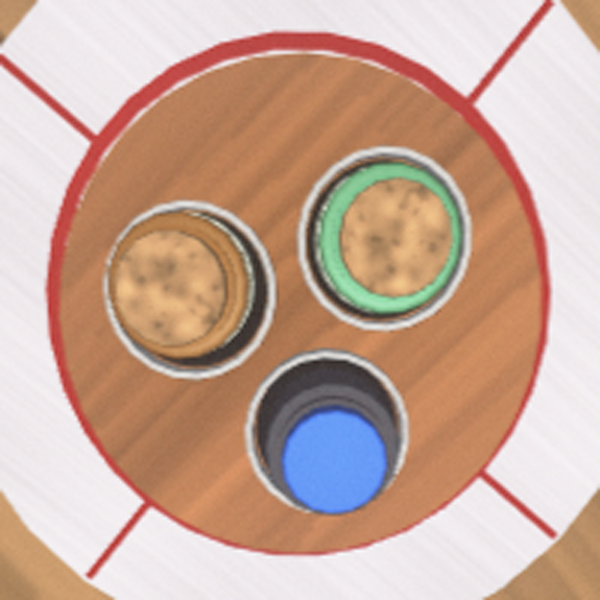

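View pics/g11.png

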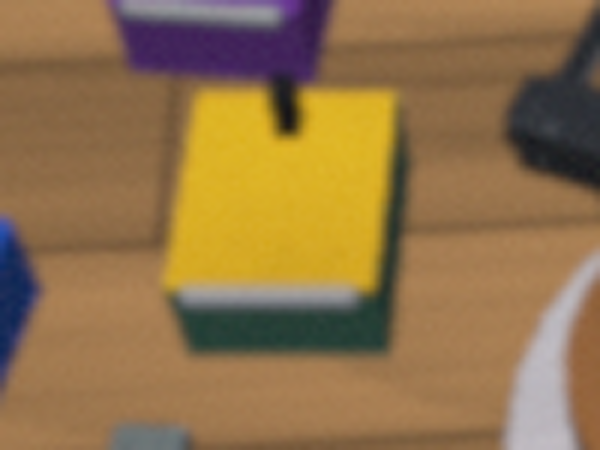

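carry_out(commands=[-0.9,-1.5,0,0,0,8.4,1,-0.9,-1.5,0,0,0,8.4,1,-0.9,-1.5,0,0,0,8.4,1,-0.9,-1.5,0,0,0,8.4,1,-0.9,-1.6,0,0,0,8.4,1,-0.9,-1.6,0,0,0,8.4,1,-0.9,-1.6,0,0,0,8.4,1,-0.9,-1.6,0,0,0,8.4,1,-1,-1.6,0,0,0,8.4,1,-1,-1.6,0,0,0,8.4,1])

```text
time_s: 26.05
position: [0.4485, -0.2394, 0.3473]
orientation: [0.388, 0.922, 0.0, -0.001]
ft_force: [0.7, -0.0, 0.9]
gripper_width: 0.0005
```

carry_out(commands=[-1,-1.6,-2,0,0,8.4,0,-1,-1.6,-2,0,0,8.4,-0.5,-1,-1.6,-3,0,0,8.4,-0.5,-1,-1.6,-3,0,0,8.4,-0.5,-1,-1.6,-3,0,0,8.4,-0.5,0,0,0,0,0,0,-0.5,0,0,0,0,0,0,-0.5])

```text
time_s: 26.75
position: [0.3996, -0.3183, 0.2185]
orientation: [0.037, 0.999, 0.001, -0.001]
ft_force: [-0.0, 0.1, 1.1]
gripper_width: 0.0542
```

Run:
```python
from h import *
s=manip.get_state();print(s['time_s'],s['position'],s['orientation'],s['joints'],s['gripper_width'])
p,im=grab('wrist','w17')
print(proj(p,[.391,-.318,.09]))
grab('scene','s17')
```

```text
26.75 [ 0.39964305 -0.31830171  0.21845178] [ 3.73782980e-02  9.99300509e-01  1.04702079e-03 -5.08373219e-04] [ 1.0275488   0.38038775 -0.54574723  1.89586968  0.24060105  0.93233579
  1.86459079] 0.05417898262775094
(np.float64(318.9926703374164), np.float64(174.24864615599063))
```

View pics/w17.png

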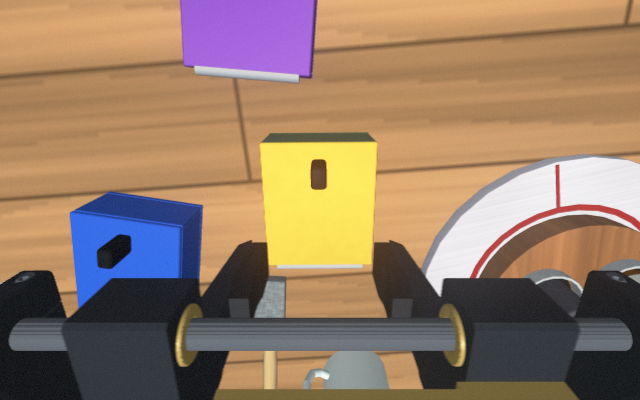

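View pics/s17.png

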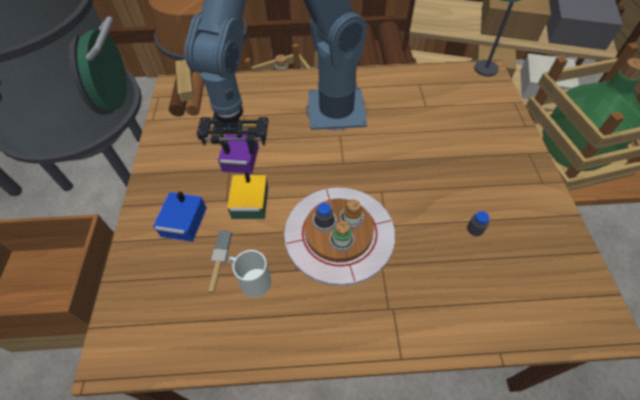

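Run:
```python
from h import *
p=cam('wrist');im=cv2.imread('pics/w17.png');H=hsv(im).astype(int)
ye=(abs(H[...,0]-25)<6)&(H[...,1]>170)&(H[...,2]>120)
cs,_=cv2.findContours(ye.astype(np.uint8),0,2);c=max(cs,key=cv2.contourArea)
q=cv2.approxPolyDP(cv2.convexHull(c),4,True)[:,0]
for a in q: print(a,onplane(p,*a,.066))
dk=(H[...,2]<75);dk[:150]=0;dk[200:]=0;dk[:,:290]=0;dk[:,350:]=0
for c,s in blobs(dk,50):print(c,s,onplane(p,*c,.085))
v,u=np.where(dk)
print('top of tab',onplane(p,319,185,.102), 'base far',onplane(p,319,160,.066))
s=cv2.imread('pics/s17.png');print(measure(cam('scene'),s,'ms17')[2:])
cv2.imwrite('pics/c17.png',cv2.resize(s[180:290,270:410],None,fx=5,fy=5,interpolation=cv2.INTER_CUBIC))
```

```text
[267 250] [ 0.47800533 -0.37937624  0.066     ]
[268 264] [ 0.49472177 -0.38041461  0.066     ]
top of tab [ 0.39969121 -0.31892165  0.102     ] base far [ 0.386034   -0.31800951  0.066     ]
((array([ 0.58507384, -0.03891529]), 0.105, np.float64(0.0015813060162269202), np.int64(90)), (array([ 0.58017628, -0.03664216]), 0.105, np.float64(0.0023386315067595795), np.int64(44)))
```

View pics/c17.png

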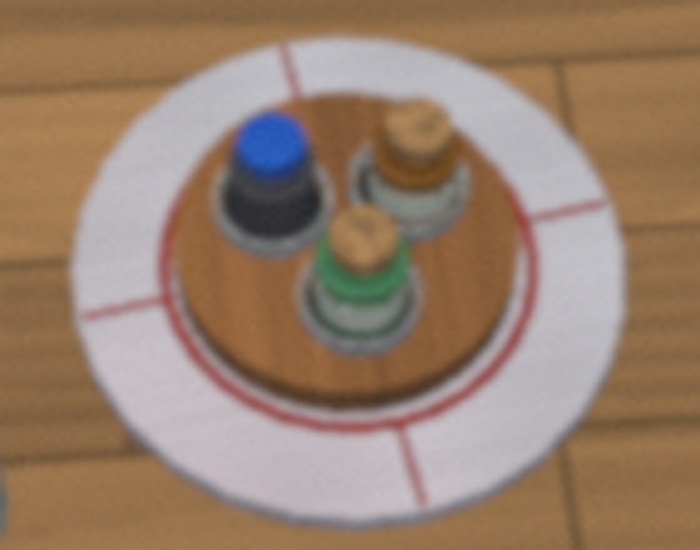

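carry_out(commands=[-0.6,-0.1,-3,0,0,0,-0.5,0,0,-3,0,0,0,-0.5,0,0,-3,0,0,0,-0.5,0,0,-2,0,0,0,-0.5,0,0,-1.8,0,0,0,-0.5,0,0,-1.4,0,0,0,-0.5,0,0,0,0,0,0,-0.5,0,0,0,0,0,0,-0.5])

```text
time_s: 27.65
position: [0.3947, -0.3203, 0.0776]
orientation: [0.035, 0.999, -0.0, 0.001]
ft_force: [-0.3, 0.4, -0.1]
gripper_width: 0.0659
```

Run:
```python
from h import *
s=manip.get_state();print(s['time_s'],s['position'],s['ft_force'],s['gripper_width'])
p,im=grab('wrist','w18')
```

```text
27.65 [ 0.39470035 -0.32026685  0.07760574] [-0.31067376  0.44670101 -0.12231056] 0.06588593795750151
```

View pics/w18.png

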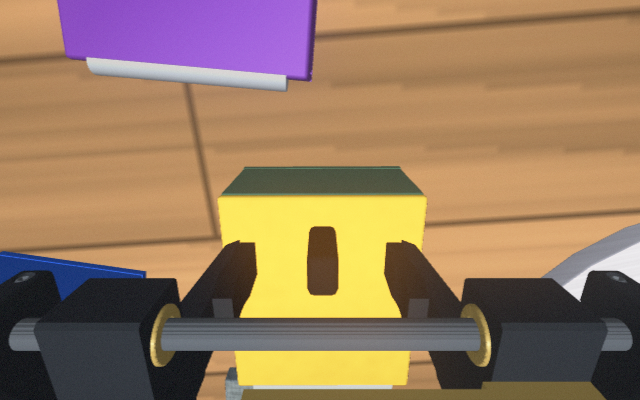

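Run:
```python
from h import *
p=cam('wrist')
for u,v,z in((219,197,.066),(426,197,.066),(322,228,.066),(322,294,.102),(314,230,.066),(331,230,.066)): print(onplane(p,u,v,z))
s=manip.get_state(); print(proj(p,s['position']))
```

```text
[ 0.36307079 -0.37084154  0.066     ]
[ 0.370708   -0.26330351  0.066     ]
[ 0.38452895 -0.31855743  0.066     ]
[ 0.40026536 -0.31984985  0.102     ]
[ 0.38540367 -0.32294657  0.066     ]
[ 0.38605411 -0.31379282  0.066     ]
(np.float64(319.6999033963202), np.float64(256.05684078500144))
```

carry_out(commands=[-0.2,0.1,-0.4,0,0,0,-0.3,0,0,0,0,0,0,0.3,0,0,0,0,0,0,0.8,0,0,0,0,0,0,1,0,0,0,0,0,0,1,0,0,0,0,0,0,1,0,0,0,0,0,0,1])

```text
time_s: 28.4
position: [0.3918, -0.3191, 0.0728]
orientation: [0.035, 0.999, 0.0, 0.0]
ft_force: [-1.1, 0.1, 1.3]
gripper_width: 0.0139
```

Run:
```python
from h import *
s=manip.get_state();print(s['time_s'],s['position'],s['ft_force'],s['gripper_width'])
G=s['position']+[0,0,.0187]; 
h=np.array([.4967,-.3262,.0605]); a=np.array([-.9975,.0708])
l=(G[:2]-h[:2])@a; z=G[2]-h[2]; print(l,z,(G[:2]-h[:2])@[.0708,.9975])
prev=None
for t in np.r_[0:1.56:12j]:
    L=l*np.cos(t)-z*np.sin(t); Z=l*np.sin(t)+z*np.cos(t)
    P=np.r_[h[:2]+a*L,h[2]+Z]
    if prev is not None: print(round(t,2),np.round((P-prev)*100,2))
    prev=P
```

```text
28.4 [ 0.39182247 -0.31910133  0.07276454] [-1.07709501  0.06264583  1.31854281] 0.013869233893132089
0.10511792627358456 0.03096454057142234 -0.0003444018583917754
0.14 [ 0.54 -0.04  1.45]
0.28 [ 0.74 -0.05  1.36]
0.43 [ 0.93 -0.07  1.24]
0.57 [ 1.09 -0.08  1.1 ]
0.71 [ 1.24 -0.09  0.93]
0.85 [ 1.36 -0.1   0.75]
0.99 [ 1.45 -0.1   0.55]
1.13 [ 1.51 -0.11  0.34]
1.28 [ 1.54 -0.11  0.12]
1.42 [ 1.55 -0.11 -0.1 ]
1.56 [ 1.52 -0.11 -0.32]
```

Gripped the tab (13.9 mm). Swing along the arc.

carry_out(commands=[0.55,-0.04,1.45,0,0,0,1,0.75,-0.05,1.35,0,0,0,1,0.95,-0.07,1.25,0,0,0,1,1.1,-0.08,1.1,0,0,0,1,1.25,-0.09,0.95,0,0,0,1])

```text
time_s: 28.9
position: [0.4332, -0.3219, 0.1328]
orientation: [0.036, 0.999, 0.001, -0.005]
ft_force: [-7.2, 0.6, 1.3]
gripper_width: 0.0137
```

carry_out(commands=[1.35,-0.1,0.75,0,0,0,1,1.45,-0.1,0.55,0,0,0,1,1.5,-0.1,0.35,0,0,0,1,1.55,-0.1,0.1,0,0,0,1,1.55,-0.1,-0.1,0,0,0,1,1.3,-0.1,-0.25,0,0,0,1,0,0,0,0,0,0,1,0,0,0,0,0,0,1])

```text
time_s: 29.7
position: [0.5244, -0.328, 0.1473]
orientation: [0.035, 0.999, 0.0, -0.0]
ft_force: [-0.5, 0.7, -1.5]
gripper_width: 0.0136
```

Run:
```python
from h import *
s=manip.get_state();print(s['time_s'],s['position'],s['ft_force'],s['gripper_width'])
p,im=grab('wrist','w19'); grab('scene','s19'); grab('side','d19')
a=cv2.imread('pics/d19.png');b=cv2.imread('pics/s19.png')
cv2.imwrite('pics/c19.png',np.hstack([cv2.resize(x,(400,300),interpolation=cv2.INTER_CUBIC) for x in(a[100:220,240:400],b[120:240,180:340])]))
```

```text
29.7 [ 0.52438213 -0.32803015  0.14733001] [-0.48398203  0.69701124 -1.48990593] 0.01358222223913404
```

View pics/c19.png

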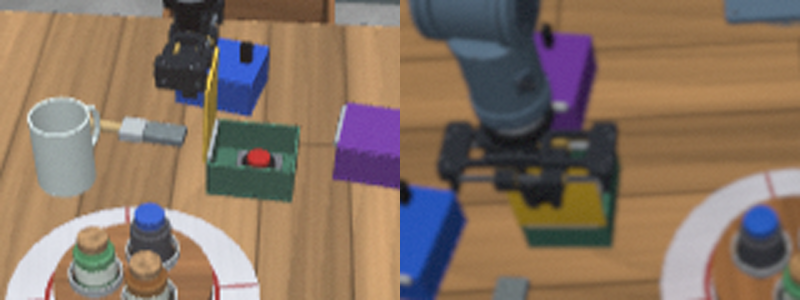

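View pics/w19.png

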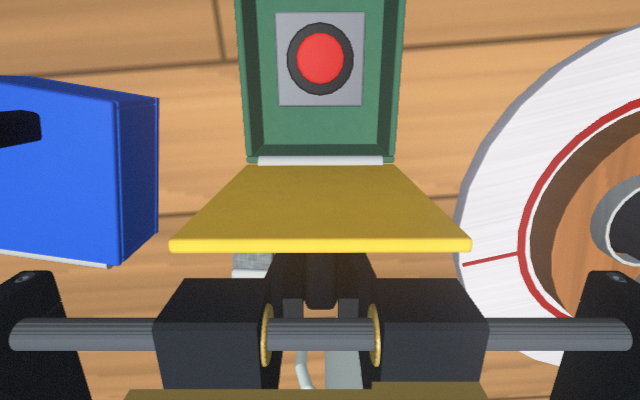

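Run:
```python
from h import *
p=cam('wrist'); im=cv2.imread('pics/w19.png');H=hsv(im).astype(int)
r=((H[...,0]<6)|(H[...,0]>172))&(H[...,1]>150)&(H[...,2]>150); r[:,450:]=0
for c,s in blobs(r,200): print(c,s,onplane(p,*c,.039))
```

```text
[319.63660477  57.78779841] [ 296   33   48   51 1885] [ 0.42230586 -0.32076424  0.039     ]
```

carry_out(commands=[0,0,0,0,0,0,0.5,0,0,0,0,0,0,0,0,0,0,0,0,0,-0.3,0,0,0,0,0,0,-0.3,0,0,2,0,0,0,-0.3,0,0,4,0,0,0,-0.3,0,0,4,0,0,0,-0.3,0,0,2,0,0,0,0.5,0,0,0,0,0,0,1])

```text
time_s: 30.75
position: [0.5266, -0.3294, 0.2714]
orientation: [0.035, 0.999, -0.002, 0.003]
ft_force: [-0.6, 0.5, 0.6]
gripper_width: 0.0433
```

Run:
```python
from h import *
s=manip.get_state();print(s['time_s'],s['position'],s['ft_force'],s['gripper_width'],s['joints'])
p,im=grab('wrist','w20'); H=hsv(im).astype(int)
r=((H[...,0]<6)|(H[...,0]>172))&(H[...,1]>150)&(H[...,2]>150); r[:,420:]=0
for c,st in blobs(r,200): print(c,st,onplane(p,*c,.039))
```

```text
30.75 [ 0.52663704 -0.32936491  0.27136431] [-0.61159157  0.49329478  0.61243681] 0.043310149674426486 [ 0.85566758  0.50527348 -0.52391444  1.567199    0.27145828  1.13545475
  1.77245655]
[321.64733728  62.93017751] [306  47  32  34 845] [ 0.42264871 -0.32052308  0.039     ]
```

View pics/w20.png

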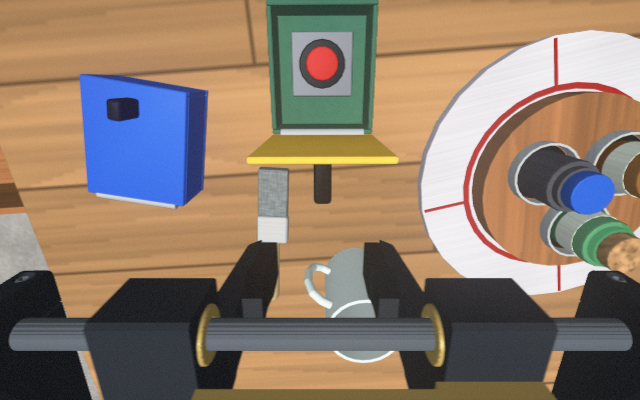

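Run:
```python
from h import *
for r in measure(cam('wrist'),cv2.imread('pics/w20.png'),'m20'): print(r)
```

```text
(array([ 0.57696197, -0.03580235]), 0.1135, np.float64(0.0014314151077181592), np.int64(1420))
(array([ 0.57673786, -0.03621206]), np.float64(0.11315833447688224), np.float64(0.0014320221185024767), np.int64(1421))
(array([ 0.57020775, -0.04929258]), 0.105, np.float64(0.0014131305124692115), np.int64(84))
(array([ 0.57312809, -0.04195136]), 0.105, np.float64(0.000621906911497147), np.int64(35))
```

View pics/m20.png

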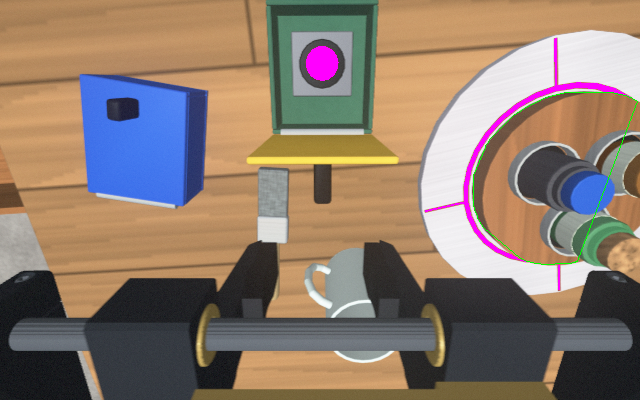

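Run:
```python
from h import *
grab('scene','s21');grab('side','d21')
a=cv2.imread('pics/s17.png');b=cv2.imread('pics/s21.png')
d=cv2.absdiff(a,b)[180:290,270:410].max(2);print((d>40).sum())
cv2.imwrite('pics/c21.png',np.hstack([cv2.resize(x[180:290,270:410],None,fx=2.8,fy=2.8,interpolation=cv2.INTER_CUBIC) for x in(a,b)]))
```

```text
16
```

View pics/c21.png

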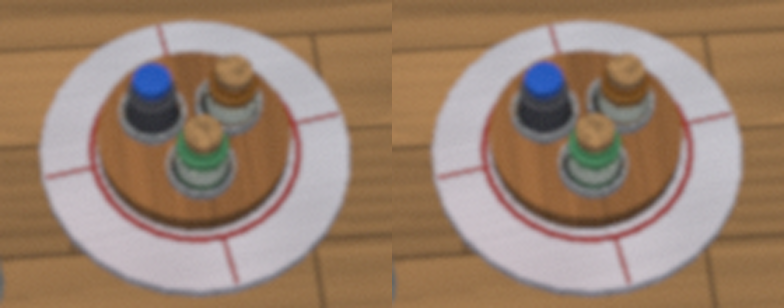

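carry_out(commands=[-3.4,0.3,0,0,0,0,1,-3.5,0.3,0,0,0,0,1,-3.5,0.3,0,0,0,0,1,0,0,-4,0,0,0,1,0,0,-4,0,0,0,1,0,0,-4,0,0,0,1,0,0,-4,0,0,0,1,0,0,-4,0,0,0,1,0,0,-2,0,0,0,1,0,0,0,0,0,0,1])

```text
time_s: 31.9
position: [0.4178, -0.3173, 0.0438]
orientation: [0.035, 0.999, 0.002, -0.003]
ft_force: [-0.8, 0.8, 0.4]
gripper_width: 0.0006
```

Run:
```python
from h import *
s=manip.get_state();print(s['time_s'],s['position'],s['ft_force'],s['gripper_width'])
grab('wrist','w22')
```

```text
31.9 [ 0.41775396 -0.31732037  0.04381972] [-0.79922717  0.79050533  0.40773578] 0.0005873377314903111
```

View pics/w22.png

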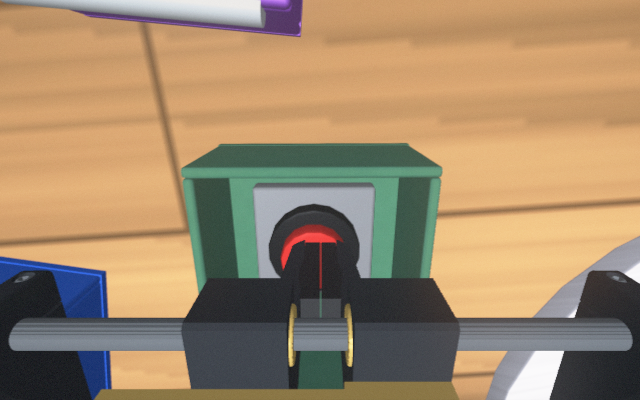

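carry_out(commands=[0.4,-0.2,0,0,0,0,1,0,0,-0.5,0,0,0,1,0,0,-0.5,0,0,0,1,0,0,-0.4,0,0,0,1,0,0,0,0,0,0,1,0,0,0,0,0,0,1])

```text
time_s: 32.55
position: [0.4256, -0.3222, 0.0343]
orientation: [0.035, 0.999, -0.001, 0.001]
ft_force: [3.1, -1.3, 4.6]
gripper_width: 0.0005
```

carry_out(commands=[0,0,-0.5,0,0,0,1,0,0,-0.4,0,0,0,1,0,0,0,0,0,0,1,0,0,0,0,0,0,1])

```text
time_s: 32.95
position: [0.4261, -0.3224, 0.032]
orientation: [0.035, 0.999, -0.003, 0.0]
ft_force: [-19.8, 11.2, 87.3]
gripper_width: 0.0004
```

carry_out(commands=[0,0,0.5,0,0,0,1])

```text
time_s: 33.05
position: [0.4257, -0.3222, 0.0338]
orientation: [0.035, 0.999, -0.002, 0.001]
ft_force: [-0.5, -0.7, 4.6]
gripper_width: 0.0005
```

Run:
```python
from h import *
s=manip.get_state();print(s['time_s'],s['position'],s['ft_force'],s['gripper_width'])
```

```text
33.05 [ 0.42565501 -0.32222488  0.03377282] [-0.46027282 -0.72295645  4.63594273] 0.0004786687398072939
```

carry_out(commands=[0,0,2,0,0,0,1,0,0,4,0,0,0,1,0,0,4,0,0,0,1,0,0,4,0,0,0,1,0,0,4,0,0,0,1,0,0,4,0,0,0,0,0,0,2,0,0,0,-0.3,3.3,-0.2,0,0,0,0,-0.3,3.3,-0.2,0,0,0,0,-0.3,3.3,-0.2,0,0,0,0,-0.3])

```text
time_s: 34.05
position: [0.5238, -0.3275, 0.2694]
orientation: [0.036, 0.999, 0.0, -0.001]
ft_force: [-1.0, 0.2, -0.2]
gripper_width: 0.0384
```

carry_out(commands=[0,0,0,0,0,0,-0.3,0,0,0,0,0,0,-0.3])

```text
time_s: 34.25
position: [0.5231, -0.3268, 0.2687]
orientation: [0.035, 0.999, 0.001, -0.001]
ft_force: [-0.9, -0.6, 0.1]
gripper_width: 0.0548
```

Run:
```python
from h import *
s=manip.get_state();print(s['time_s'],s['position'],s['ft_force'],s['gripper_width'],s['orientation'])
grab('wrist','w23')
p,im=grab('scene','s23')
a=cv2.imread('pics/s17.png')
d=cv2.absdiff(a,im)[180:290,270:410].max(2);print((d>40).sum())
```

```text
34.25 [ 0.52308561 -0.32679674  0.26874593] [-0.87674267 -0.59436203  0.07650644] 0.05477189960960774 [ 3.47206066e-02  9.99396193e-01  6.86761347e-04 -1.12158113e-03]
14
```

View pics/w23.png

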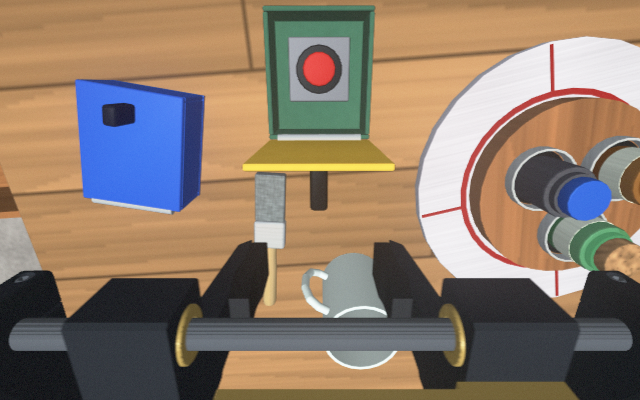

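carry_out(commands=[0.1,-0.1,-3,0,0,0,-0.3,0,0,-3,0,0,0,-0.3,0,0,-3,0,0,0,-0.3,0,0,-2,0,0,0,-0.3,0,0,-1.1,0,0,0,-0.3,0,0,0,0,0,0,0.5,0,0,0,0,0,0,1,0,0,0,0,0,0,1,0,0,0,0,0,0,1])

```text
time_s: 35.25
position: [0.5253, -0.329, 0.1499]
orientation: [0.035, 0.999, -0.001, 0.001]
ft_force: [0.7, -0.2, 0.5]
gripper_width: 0.0272
```

Run:
```python
from h import *
s=manip.get_state();print(s['time_s'],s['position'],s['ft_force'],s['gripper_width'])
```

```text
35.25 [ 0.52533497 -0.32896071  0.14992614] [ 0.66787764 -0.24785959  0.47174644] 0.027184264259715173
```

carry_out(commands=[0,0,0,0,0,0,1,0,0,0,0,0,0,1,0,0,0,0,0,0,1])

```text
time_s: 35.55
position: [0.5252, -0.3281, 0.1492]
orientation: [0.035, 0.999, 0.0, 0.0]
ft_force: [-0.5, 2.2, 3.0]
gripper_width: 0.0138
```

Run:
```python
from h import *
s=manip.get_state();print(s['time_s'],s['position'],s['ft_force'],s['gripper_width'])
G=s['position']+[0,0,.0187]; 
h=np.array([.4967,-.3262,.0605]); a=np.array([-.9975,.0708])
L=(G[:2]-h[:2])@a; Z=G[2]-h[2]; r=np.hypot(L,Z); t0=np.arctan2(Z,L)-np.arctan2(.031,.105); print('theta',t0,r,np.hypot(.105,.031))
prev=G
for t in np.linspace(t0,0,13)[1:]:
    f=t+np.arctan2(.031,.105); P=np.r_[h[:2]+a*r*np.cos(f),h[2]+r*np.sin(f)]
    print(round(t,2),np.round((P-prev)*100,2)); prev=P
```

```text
35.55 [ 0.52518361 -0.32808941  0.14917426] [-0.51178936  2.16114503  3.01240295] 0.013839197465761935
theta 1.5435600101706923 0.11110407684256705 0.1094805918873295
1.41 [-1.4   0.09  0.28]
1.29 [-1.42  0.1   0.1 ]
1.16 [-1.42  0.1  -0.09]
1.03 [-1.4   0.1  -0.27]
0.9 [-1.35  0.1  -0.45]
0.77 [-1.28  0.09 -0.62]
0.64 [-1.19  0.08 -0.78]
0.51 [-1.09  0.08 -0.93]
0.39 [-0.96  0.07 -1.06]
0.26 [-0.81  0.06 -1.17]
0.13 [-0.66  0.05 -1.27]
0.0 [-0.49  0.03 -1.34]
```

carry_out(commands=[-1.4,0.1,0.3,0,0,0,1,-1.4,0.1,0.1,0,0,0,1,-1.4,0.1,-0.1,0,0,0,1,-1.4,0.1,-0.3,0,0,0,1,-1.35,0.1,-0.45,0,0,0,1,-1.3,0.1,-0.6,0,0,0,1])

```text
time_s: 36.15
position: [0.4444, -0.3227, 0.1394]
orientation: [0.035, 0.999, -0.001, 0.003]
ft_force: [6.5, -0.7, -1.9]
gripper_width: 0.0133
```

carry_out(commands=[-1.2,0.1,-0.8,0,0,0,1,-1.1,0.1,-0.95,0,0,0,1,-0.95,0.05,-1.05,0,0,0,1,-0.8,0.05,-1.15,0,0,0,1,-0.65,0.05,-1.25,0,0,0,1,-0.4,0,-1.1,0,0,0,1,0,0,0,0,0,0,1,0,0,0,0,0,0,1])

```text
time_s: 36.95
position: [0.3932, -0.3192, 0.0752]
orientation: [0.035, 0.999, -0.0, 0.002]
ft_force: [6.0, -1.0, -3.3]
gripper_width: 0.0138
```

Run:
```python
from h import *
s=manip.get_state();print(s['time_s'],s['position'],s['ft_force'],s['gripper_width'])
G=s['position']+[0,0,.0187]; 
h=np.array([.4967,-.3262,.0605]); a=np.array([-.9975,.0708])
L=(G[:2]-h[:2])@a; Z=G[2]-h[2]; print(np.arctan2(Z,L)-np.arctan2(.031,.105))
```

```text
36.95 [ 0.39322186 -0.31921231  0.07520416] [ 5.99280631 -1.03012881 -3.25073579] 0.013782130157320605
0.024505383398126634
```

carry_out(commands=[-0.1,0,-0.2,0,0,0,1,0,0,0,0,0,0,1,0,0,0,0,0,0,0.5,0,0,0,0,0,0,0,0,0,0,0,0,0,-0.4,0,0,0,0,0,0,-0.4,0,0,2,0,0,0,-0.4,0,0,4,0,0,0,-0.4,0,0,5,0,0,0,-0.4,0,0,5,0,0,0,-0.4])

```text
time_s: 37.95
position: [0.3895, -0.3186, 0.2345]
orientation: [0.035, 0.999, 0.001, -0.001]
ft_force: [1.0, -1.9, -0.1]
gripper_width: 0.0615
```

carry_out(commands=[0,0,0,0,0,0,-0.4,0,0,0,0,0,0,-0.4])

```text
time_s: 38.15
position: [0.3903, -0.3196, 0.234]
orientation: [0.036, 0.999, -0.001, 0.001]
ft_force: [-1.2, -1.4, -1.3]
gripper_width: 0.0618
```

Run:
```python
from h import *
s=manip.get_state();print(s['time_s'],s['position'],s['ft_force'],s['gripper_width'])
p,im=grab('wrist','w24'); grab('side','d24'); q,sc=grab('scene','s24')
print(proj(p,[.392,-.319,.09]))
a=cv2.imread('pics/s17.png'); d=cv2.absdiff(a,sc)[180:290,270:410].max(2);print((d>40).sum())
b=cv2.imread('pics/d24.png');cv2.imwrite('pics/c24.png',cv2.resize(b[100:270,230:430],None,fx=3.5,fy=3.5,interpolation=cv2.INTER_CUBIC))
```

```text
38.15 [ 0.39027912 -0.3196133   0.23398139] [-1.22097934 -1.42699343 -1.2505598 ] 0.06177696291351546
(np.float64(320.7222909178988), np.float64(180.18502866070523))
12
```

View pics/c24.png

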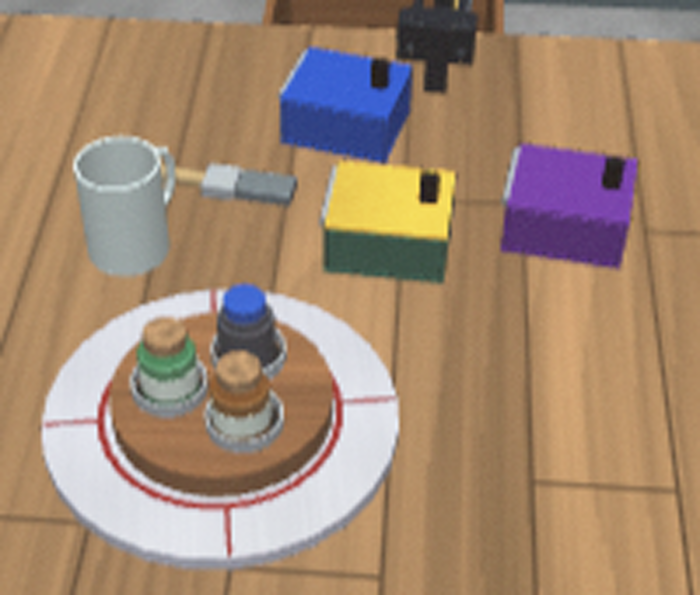

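View pics/w24.png

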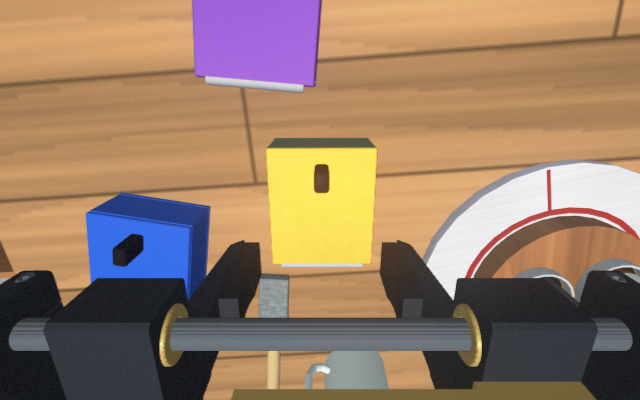

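Run:
```python
from h import *
p=cam('wrist')
for z in(.066,.072,.085): print(z,proj(p,[.3631,-.3708,z]),proj(p,[.3707,-.2633,z]))
im=cv2.imread('pics/w24.png');H=hsv(im).astype(int)
ye=(abs(H[...,0]-25)<6)&(H[...,1]>170)&(H[...,2]>120)
for c in (275,300,345,370): print(c,np.where(ye[100:230,c])[0].min()+100)
for r in(155,):print(np.where(ye[r])[0][[0,-1]])
```

```text
0.066 (np.float64(264.20971597719415), np.float64(151.03065655539126)) (np.float64(374.30714202840915), np.float64(150.94184301589974))
0.072 (np.float64(263.20244508319706), np.float64(152.23584006264753)) (np.float64(375.3190042509617), np.float64(152.14419217200776))
0.085 (np.float64(260.8879668049095), np.float64(155.0050762884915)) (np.float64(377.64389407054614), np.float64(154.90675139234284))Traceback (most recent call last):
  File "<stdin>", line 6, in <module>
    return umr_minimum(a, axis, None, out, keepdims, initial, where)
ValueError: zero-size array to reduction operation minimum which has no identity
```

carry_out(commands=[2.6,3.2,4,0,0,0,-0.4,2.6,3.1,4,0,0,0,-0.4,2.6,3.1,4,0,0,0,-0.4,2.6,3.1,0,0,0,0,-0.4,2.6,3.1,0,0,0,0,-0.4,2.6,3.1,0,0,0,0,-0.4,2.6,3.1,0,0,0,0,-0.4,2.6,3.1,0,0,0,0,-0.4,2.6,3.1,0,0,0,0,-0.4,0,0,0,0,0,0,-0.4])

```text
time_s: 39.3
position: [0.6158, -0.0441, 0.3361]
orientation: [0.031, 1.0, 0.002, -0.001]
ft_force: [0.4, -0.0, -0.2]
gripper_width: 0.0617
```

carry_out(commands=[0,0,0,0,0,0,-0.4,0,0,0,0,0,0,-0.4,0,0,0,0,0,0,-0.4])

```text
time_s: 39.6
position: [0.6139, -0.0525, 0.3379]
orientation: [0.036, 0.999, -0.0, -0.001]
ft_force: [-0.7, -0.1, 1.2]
gripper_width: 0.062
```

Run:
```python
from h import *
s=manip.get_state();print(s['time_s'],s['position'])
p,im=grab('wrist','w25')
for r in measure(p,im,'m25'): print(r)
cv2.imwrite('pics/c25.png',cv2.resize(cv2.imread('pics/m25.png')[0:260,200:460],None,fx=2.2,fy=2.2,interpolation=cv2.INTER_CUBIC))
```

```text
39.6 [ 0.61393982 -0.05252727  0.33786805]
(array([ 0.57952231, -0.03692198]), 0.1135, np.float64(0.0012148215742683738), np.int64(1545))
(array([ 0.57979249, -0.03697518]), np.float64(0.11427975300754893), np.float64(0.001050717643314908), np.int64(1540))
(array([ 0.57725342, -0.03795243]), 0.105, np.float64(0.0002356148279786946), np.int64(124))
(array([ 0.57693621, -0.03795644]), 0.105, np.float64(0.00010526912729000998), np.int64(62))
```

View pics/c25.png

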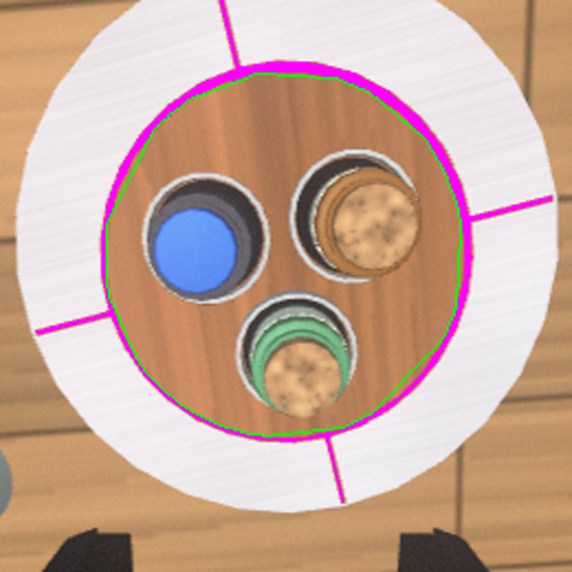

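```bash
python3 -c "
from cell import ticket
print(ticket.job_done())"
```

```text
the job is handed in; nothing more can be done
None
```

The job is done and handed in, with the robot clock at about 40 s; no verdict was reported.

- **Loading:** The green jar, the amber jar and one steel dummy now stand upright in the three wells. There was no clear jar on the bench, and the spare dummy stayed there.
- **Centring:** I pushed the carrier at its edge from one side only, about 42 mm in three short steps. It needed no tap from the other side.
- **Start box:** I swung the yellow guard up to about 1.54 rad and let go, and it stayed. I then pressed the red button to its stop and closed the guard.

**Last checks**
- **Carrier position:** Two overhead wrist views put the carrier about 1.5 mm and 2.5–3 mm from the ring's centre, against a limit of 5 mm. Scene pictures showed no movement of the carrier after centring.
- **Disagreeing reading:** One oblique wrist view, taken with the guard up, gave a larger offset (about 7 mm or more). Jars covered part of the carrier's edge and the picture cut it off, so I set that reading aside after the scene pictures showed it had not moved.
- **Guard and clearance:** The guard's front edge matched its closed position in the picture. The gripper was clear of everything at hand-in, and the arm never touched the jug or brush.
- **Force:** The button bottomed out harder than planned. The wrist force was 87 N when I read it, against a limit of 120 N, and I backed off at once.

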